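# Level the drain stage and lean the weld coupons on its rail

### The arm

A 6-joint arm with a two-finger parallel gripper is mounted at the origin on a cart in front of the work surface, level with it; the furniture and walls round the work are solid. World frame = base frame: x ahead of the robot, y to its left, z up, the work surface at z = 0. Lengths are in m, angles in rad, forces in N, time in s.
With the tool pointing down it reaches from about 0.275 to 0.85 m from the base axis. Payload 19 kg.
Tool frame: the origin (TCP) lies at the very end of the fingers, on their centre line; the grasp point (between the pads) lies 19 mm behind it (manip.pinch_z is the distance from the TCP to the grasp point, in m); z points along the fingers, y is the line along which they close (so a half turn about z gives the same grasp; the last joint's range is limited). The gripper opens to 85 mm and grips with 20 to 120 N. Pads are 22 mm wide; open, the fingers measure 114 mm over their backs; the gripper's body (76 mm by 85 mm) begins 54 mm behind the grasp point. The pads swing forward as they close: fully open they stand 13 mm farther back than shut.
Start: joints at [-1.421, 0.15, 1.437, -0, 1.554, -0.134], TCP at [0.161, -0.552, 0.231] pointing down, gripper open.
Joint ranges: [-2.8, 2.8], [-0.68, 2.1], [0.12, 2.68], [-1.39, 4.53], [0.16, 2.79], [-2.81, 2.81]. Speed limits (rad/s): [1.89, 1.89, 2.22, 3.01, 3.01, 3.01].

### API

Orientations are given as a unit quaternion [x, y, z, w].
In Python, from bench import get_obs, read_camera, manip, search_frame gives the robot as it stands.
- The arm moves only by the tool servo_tool, never from a script. Its argument "motion" is a list of rows, each a list of 3 entries, a list of its own where there are three numbers: the shift along the tool's x, y, z in cm, then the turn, a rotation vector about the tool's x, y, z in rad, then the closure in counts, from 0 (fully open) to 255 (shut). In form: [[[tx, ty, tz], [rx, ry, rz], grip], ...]. A call has 1 to 20 rows; each row is the pose to reach, as a shift and turn from the pose commanded when the call began, along the tool's axes at that moment; what a row does not reach only later rows make up. A row lasts 1/8 s, in which the tool goes at most 62.5 mm and 10.7 degrees, less where a joint would pass 70% of its speed; a pose out of reach is approached as far as the arm can. A call with a gripper value outside its range is refused whole. The fingers move at their own pace and stop on an object; the grip force is fixed at half the most. Time passes only in rows, so rows that repeat a pose let the fingers close. It gives the time, the measured TCP pose, the force, the opening and the grip force at its end, in the units of the state.
- get_obs(): the state, without advancing time (a new reading comes with each control period).
- read_camera(name): name is "side" or "top"; returns a dict with "image" (400x640x3 uint8, blue, green, red), "fx", "fy", "cx", "cy" (pixels), "world_from_camera" (4x4, takes a point from camera to world coordinates). Camera axes: x right, y down, z forward; pixel columns grow to the right and rows downward; lengths in m; the calibration is good to about 2 mm. A picture is of the moment at which its call begins. There is no depth.
- manip.sign_off(): hands the job in; it is judged then, once.
Trained networks look in the newest picture that a camera, given by its name, has taken for a name from the list of things; names that differ only in an ending like _2 or _b are one class to them, and where a whole thing is asked for, a point or a joint stands for the part that bears it (a point fixed in the world has none). Each returns a list of dicts, best first, with "score" (0 to 1); they miss things now and then, are a little off and sometimes report something else, mostly with a low value. They report only what shows in the picture. A call takes as long as a camera call. They do not tell look-alikes from the thing itself.
- search_frame(camera, thing): "bbox" ([left, top, right, bottom] in pixels, round what is visible of it).
The state is a dict: "time": time; "joints": joint angles; "dq": joint speeds; "joint_efforts": joint torques, N m; "ee_pos": TCP position; "tool_rot": TCP orientation; "ft_force": force on the tool from outside, world axes, zero at the start; "moment": the same for the moment, N m; "gripper_width": opening from 0.0 (shut) to 1.0 (fully open); "grip_force": force on a finger pad.
Only numpy, scipy, OpenCV 4.12 (cv2) and the standard library are available. Lean on these libraries where they do the work, as an engineer would, in place of code of your own. Each camera call takes 0.05 s, during which the arm holds its last target. There are 200 camera calls.

### The job

Get the drain stage ready and load it for a dye-penetrant weld check. First clear both tube offcuts off the stage plate into the scrap tray; then level the plate with its two foot screws until the bubble sits wholly inside the small ring of its round vial. Only once it is level, take every weld coupon out of the wooden rack and lean it on the stage rail, its foot on the plate on the far side of the rail and its top leaning towards the rail, the side the robot stands on; the plate must still be level at the end, and the other tools stay where they lie.

Things in the scene. Friction and masses are not known exactly. Their poses are not given: they have to be found in the camera images.
- plate_top (a point): Centre of the stage plate's top face; z its normal, x away from the robot, y left. Aluminium, x -75 to +85, y -125 to +125, 8 thick (mm), top about 40 above the table, tilted up to 0.05 rad at the start. It rests on a fixed pivot at (70, 0) and on foot screws at (-10, 104) and (-10, -104) mm, on a fixed foot plate.
- vial (a point): Centre of the round vial let into the plate near its robot-side edge: white disc of 36 mm diameter, with a black ring of 7 mm inner radius round the middle; flush, no obstacle. Same axes as plate_top.
- bubble (a point): Centre of the bubble, a dark disc of 5 mm radius in the vial. It goes to the high side, 0.25 mm per mrad of tilt. Wholly inside the ring means within 2 mm of the vial's centre. Pressing on the plate shifts it a little; the weight of the coupons hardly does.
- knob_a (a point): Top centre of the left foot screw's ribbed black knob, 74 mm above the table: diameter 29, height 24 mm, upright axis, 0.06 N m to turn. It keeps its height; clockwise from above it lifts its side of the plate: 1 rad moves the bubble 3.25 mm along (-0.79, +0.61) of plate_top x, y. It stays where left; stops 3.3 rad either side of level; starts within 2.3 rad of it.
- knob_b (a point): The same for the right foot screw, equal in every way: 1 rad clockwise moves the bubble 3.25 mm along (-0.79, -0.61) of plate_top x, y.
- rail_mid (a point): Middle of the rest rail, a steel rod of 8 mm diameter and 150 mm length along plate_top y, its axis 42 mm above the plate, at x = -28 mm of plate_top, on two end posts at y = +-67 mm, fixed to the plate. Four coupons fit side by side (38 mm apart).
- rest_rail: The rest rail with its posts, fixed to the plate; its origin is the plate's pivot (see rail_mid for where the rod is).
- stage_plate: The stage plate; origin at its pivot, 70 mm along x from plate_top, on the top face. A welded tube frame crosses the table over and behind its far edge, underside 0.12 to 0.17 m up: keep the hand clear of it.
- coupon_rack: Wooden block 60 x 190 x 36 mm, fixed, origin at the centre of its underside, with four pockets 28 mm deep in a row along its y (at -69, -23, 23, 69 mm) that hold the coupons upright with 1 mm play all round. The coupons' thickness lies along the row: grip them from above across it, lift straight up. An upright tube of the welded frame stands some 50 mm behind the row.
- coupon_1: Flat aluminium weld coupon, 32 wide (its y), 10 thick (its x), 110 mm long (its z), 0.08 to 0.16 kg, with a low weld bead across the middle of both faces. Origin: centre of its lower short end. Upright in a rack pocket at the start, 28 mm in the pocket, 82 mm above. The coupons are alike; two to four are there (None in the state if absent).
- coupon_2: Flat aluminium weld coupon, 32 wide (its y), 10 thick (its x), 110 mm long (its z), 0.08 to 0.16 kg, with a low weld bead across the middle of both faces. Origin: centre of its lower short end. Upright in a rack pocket at the start, 28 mm in the pocket, 82 mm above. The coupons are alike; two to four are there (None in the state if absent).
- coupon_3: Flat aluminium weld coupon, 32 wide (its y), 10 thick (its x), 110 mm long (its z), 0.08 to 0.16 kg, with a low weld bead across the middle of both faces. Origin: centre of its lower short end. Upright in a rack pocket at the start, 28 mm in the pocket, 82 mm above. The coupons are alike; two to four are there (None in the state if absent).
- coupon_4: Flat aluminium weld coupon, 32 wide (its y), 10 thick (its x), 110 mm long (its z), 0.08 to 0.16 kg, with a low weld bead across the middle of both faces. Origin: centre of its lower short end. Upright in a rack pocket at the start, 28 mm in the pocket, 82 mm above. The coupons are alike; two to four are there (None in the state if absent).
- big_offcut: Square steel tube offcut, 60 long, 40 x 40 mm, long axis and bore along its x, origin at the centre of its underside; at the start it lies on the stage plate on the far side of the rail. Grasp it across its y faces (40 mm).
- small_offcut: Square steel tube offcut, 45 long, 25 x 25 mm, long axis and bore along its x, origin at the centre of its underside; at the start it lies on the stage plate on the far side of the rail. Grasp it across its y faces (25 mm).
- scrap_tray: Open grey tray 110 (x) x 160 (y) x 30 mm high, walls and floor 4 mm, fixed behind the tube frame's long tube, which is up to 0.21 m high where it is crossed; origin at the centre of its underside.
- tape_measure: Yellow pocket tape, 29 x 86 x 67 mm, on the table behind the tube frame; leave alone.
- locking_pliers: Locking pliers lying on the table at the right near edge, 200 x 33 x 16 mm; leave alone.
There are look-alikes about, which are no part of the job. What is meant by the small_offcut is not purple, and is the larger of those in its own colour.

How it is judged:
By the outcome, as a careful person would: the job done as asked, in the order asked, and still so for the second after the job is handed in, with the robot touching nothing.
Of coupon_1, coupon_2, coupon_3, coupon_4 only 2 to 4 are there at a start; the rules pass over those that are not, and their reading is None.
At some moment in a run one of big_offcut, small_offcut may be knocked a few centimetres aside while the robot is not near it.
It also fails if it takes over 210 s, if anything falls off the work surface, if the arm or the gripper's body presses on something with over 40 N, if the wrist force passes 120 N, or if a joint passes its speed limit or range.

## Working session

There is one attempt and no reset: what is moved stays moved. The work goes in short steps, Python scripts to look and compute and a tool call to move; the robot and the scene stay as the last step left them, time stands still between calls to the robot, and variables do not carry over. Pictures are saved under pics/ and viewed, at most 14 in all, crops included, and the job is handed in when it is done.

Besides the shell and the picture viewer there is one more tool, called after "Emit:" as a command line: name --argument value ..., lists and objects as JSON in quotes. servo_tool: Moves the arm, as the interface text tells. Its arguments: {"type":"object","properties":{"motion":{"type":"array","items":{"type":"array"}}},"required":["motion"]}

```bash
mkdir -p pics; ls; cat > h.py <<'E'
import numpy as np, cv2
from bench import get_obs, read_camera, manip, search_frame
def ray(c,u,v):
    T=np.array(c["world_from_camera"]); d=T[:3,:3]@np.array([(u-c["cx"])/c["fx"],(v-c["cy"])/c["fy"],1]); return T[:3,3],d
def at_z(c,u,v,z):
    o,d=ray(c,u,v); return o+d*(z-o[2])/d[2]
def tri(c1,p1,c2,p2):
    A=[];b=[]
    M=np.zeros((3,3));r=np.zeros(3)
    for c,p in((c1,p1),(c2,p2)):
        o,d=ray(c,*p); d=d/np.linalg.norm(d); P=np.eye(3)-np.outer(d,d); M+=P; r+=P@o
    return np.linalg.solve(M,r)
def proj(c,X):
    T=np.array(c["world_from_camera"]); q=T[:3,:3].T@(np.array(X)-T[:3,3]); return np.array([c["fx"]*q[0]/q[2]+c["cx"],c["fy"]*q[1]/q[2]+c["cy"]])
E
python3 - <<'E'
from h import *
np.set_printoptions(precision=3,suppress=True)
o=get_obs(); print(o)
for n in("top","side"):
    c=read_camera(n); cv2.imwrite(f"pics/{n}0.png",c["image"]); print(n,c["fx"],c["cx"],c["cy"]);print(np.array(c["world_from_camera"]))
    for t in["vial","bubble","knob_a","rest_rail","stage_plate","coupon_rack","coupon_1","big_offcut","small_offcut","scrap_tray"]:
        print(n,t,[(round(r["score"],2),[round(x) for x in r["bbox"]]) for r in search_frame(n,t)])
E
```

```text
pics
{'time': 0.0, 'joints': array([-1.421,  0.151,  1.438,  0.   ,  1.554, -0.134]), 'dq': array([ 0.001, -0.   ,  0.001, -0.001, -0.002,  0.   ]), 'joint_efforts': array([ -0.002, -71.305, -57.088,  -0.001,   0.009,  -0.   ]), 'ee_pos': array([ 0.161, -0.552,  0.231]), 'tool_rot': array([ 0.99 ,  0.141,  0.   , -0.001]), 'ft_force': array([-0.057, -0.004,  0.587]), 'moment': array([ 0.023, -0.014,  0.019]), 'grip_force': 0.0, 'gripper_width': 1.0014203252214589}
top 518.6320864129552 321.8678395209768 196.8185658812229
[[ 0.397 -0.761  0.513 -0.36 ]
 [-0.918 -0.333  0.216 -0.323]
 [ 0.006 -0.556 -0.831  1.431]
 [ 0.     0.     0.     1.   ]]
top vial [(0.96, [224, 164, 256, 201])]
top bubble []
top knob_a [(0.54, [234, 172, 244, 186])]
top rest_rail []
top stage_plate [(0.73, [222, 162, 258, 204])]
top coupon_rack []
top coupon_1 []
top big_offcut [(0.25, [254, 137, 265, 152])]
top small_offcut []
top scrap_tray [(0.2, [222, 159, 257, 204])]
side 513.828346019608 319.2442756110071 199.57184913681724
[[-0.828 -0.323  0.459 -0.131]
 [-0.56   0.443 -0.7    0.96 ]
 [ 0.023 -0.836 -0.548  0.828]
 [ 0.     0.     0.     1.   ]]
side vial [(0.75, [230, 221, 345, 301])]
side bubble []
side knob_a [(0.45, [257, 265, 271, 285]), (0.38, [229, 220, 351, 306])]
side rest_rail [(0.52, [281, 235, 322, 279])]
side stage_plate [(0.9, [229, 222, 350, 304])]
side coupon_rack [(0.56, [341, 210, 370, 230])]
side coupon_1 [(0.73, [350, 188, 365, 216]), (0.62, [363, 185, 377, 210])]
side big_offcut [(0.92, [258, 242, 292, 270]), (0.24, [365, 182, 380, 209])]
side small_offcut [(0.46, [279, 188, 296, 199])]
side scrap_tray [(0.68, [221, 199, 285, 244])]
```

View both.

View pics/top0.png

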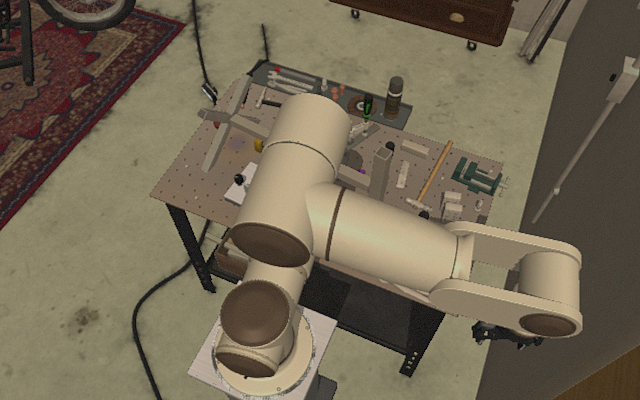

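View pics/side0.png

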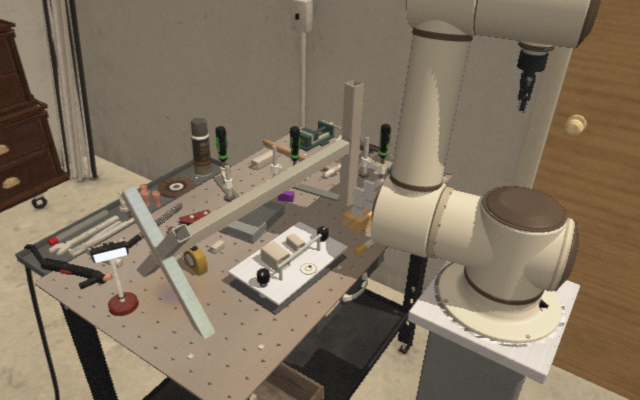

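```bash
python3 - <<'E'
from h import *
i=cv2.imread("pics/side0.png")[165:310,195:395]
cv2.imwrite("pics/c1.png",cv2.resize(i,None,fx=4,fy=4,interpolation=cv2.INTER_CUBIC))
E
```

```text
(no output)
```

View pics/c1.png

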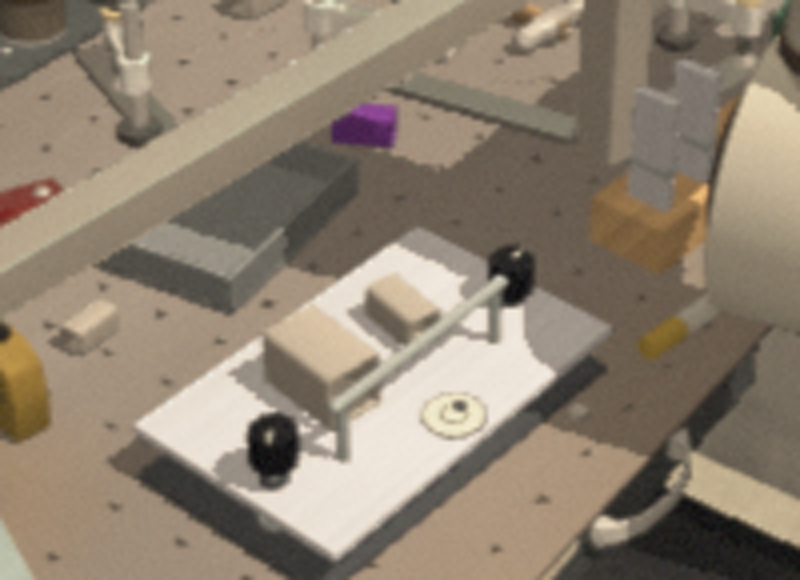

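Knobs are at about (263,270) and (323,228), the vial at (308,268) with the bubble on it. Candidates for small_offcut are purple (286,196), tan (217,247) and tan on the plate (295,242). The last is right: it isn't purple and it's larger than the other tan one. The enlarged crop confirms it.

```bash
python3 - <<'E'
from h import *
np.set_printoptions(precision=4,suppress=True)
c=read_camera("side")
P=lambda x,y,z: at_z(c,195+(x+.5)/4-.5,165+(y+.5)/4-.5,z)
ka=P(272,422,.074);kb=P(512,254,.074);print("knobs",ka,kb,np.linalg.norm(ka-kb), "mid",(ka+kb)/2)
d=ka-kb;print("yaw",np.arctan2(-d[0],d[1]))
for n,q in dict(c1=(137,425),c2=(335,558),c3=(610,328),c4=(415,230)).items(): print(n,P(*q,.04))
print("vial",P(453,414,.04),"bub",P(460,407,.04))
print("big top corners",[P(*q,.08)[:2] for q in((265,348),(308,310),(382,355),(335,395))])
print("small top",[P(*q,.065)[:2] for q in((366,288),(388,275),(440,313),(418,330))])
print("rail ends",P(340,408,.082),P(503,287,.082))
print("coup tops z.118",[P(*q,.118)[:2] for q in((635,90),(680,95),(676,62),(718,72))])
print("rack z.036",[P(*q,.036)[:2] for q in((592,210),(657,238),(640,182))])
print("tray z.03",[P(*q,.03)[:2] for q in((100,262),(232,285),(355,165),(285,150))])
print("frame tube", P(0,270,.17)[:2],P(420,0,.17)[:2],P(0,300,.17)[:2])
E
```

```text
knobs [0.4423 0.3055 0.074 ] [0.4216 0.0982 0.074 ] 0.20833477654885763 mid [0.432  0.2019 0.074 ]
yaw -0.09964480783456692
c1 [0.5294 0.323  0.04  ]
c2 [0.3715 0.3413 0.04  ]
c3 [0.355  0.0878 0.04  ]
c4 [0.5128 0.0746 0.04  ]
vial [0.3874 0.2096 0.04  ] bub [0.3876 0.2021 0.04  ]
big top corners [array([0.4817, 0.2635]), array([0.4837, 0.2215]), array([0.4235, 0.2295]), array([0.4237, 0.2728])]
small top [array([0.481 , 0.1691]), array([0.478 , 0.1507]), array([0.4301, 0.1628]), array([0.4313, 0.1837])]
rail ends [0.4133 0.2817 0.082 ] [0.4017 0.1381 0.082 ]
coup tops z.118 [array([ 0.4246, -0.0496]), array([ 0.3975, -0.0617]), array([ 0.4207, -0.0966]), array([ 0.3914, -0.102 ])]
rack z.036 [array([ 0.4335, -0.0179]), array([ 0.3819, -0.0158]), array([ 0.4245, -0.0655])]
tray z.03 [array([0.6647, 0.211 ]), array([0.5801, 0.1801]), array([0.6001, 0.0254]), array([0.6511, 0.0392])]
frame tube [0.5628 0.3783] [0.5546 0.0116] [0.5441 0.3967]
```

Emit:
servo_tool --motion '[[[0,0,-6],[0,0,0],0],[[0,0,-12],[0,0,0],0],[[0,0,-15],[0,0,0],0]]'

```text
time: 1.52
ee_pos: [0.161, -0.5521, 0.3848]
tool_rot: [0.99, 0.141, 0.0, 0.002]
ft_force: [-0.0, -0.9, -0.0]
gripper_width: 1.002
grip_force: 0.0
```

```bash
cat >> h.py <<'E'
from scipy.spatial.transform import Rotation as R
def go(*wps, base=None):
    """wps: (x,y,z,yaw of tool x); prints shift cm & rotvec from the current pose; assumes pose measured = commanded"""
    o=get_obs(); p=np.array(o["ee_pos"]); q=R.from_quat(o["tool_rot"])
    print("at",np.round(p,4),"yaw",round(float(np.arctan2(*q.as_matrix()[[1,0],[0,0]])),3),"t",round(o["time"],1),"w",round(o["gripper_width"],3),"j",np.round(o["joints"],2))
    for x,y,z,a in wps:
        s=q.inv().apply(np.array([x,y,z])-p)*100
        t=R.from_matrix(np.array([[np.cos(a),np.sin(a),0],[np.sin(a),-np.cos(a),0],[0,0,-1]]))
        print(np.round(s,2).tolist(),np.round((q.inv()*t).as_rotvec(),3).tolist())
E
python3 - <<'E'
from h import *
c=read_camera("side")
P=lambda x,y,z: np.round(at_z(c,195+(x+.5)/4-.5,165+(y+.5)/4-.5,z),3)
print("upright base",P(607,165,0),P(578,140,0),P(625,150,0), "top z.3",[np.round(at_z(c,353,90,z),3) for z in(.25,.3,.35)])
go((.32,-.06,.385,1.5),(.467,.245,.25,3.02))
E
```

```text
upright base [ 0.48  -0.117  0.   ] [ 0.515 -0.132  0.   ] [ 0.48  -0.141  0.   ] top z.3 [array([ 0.613, -0.346,  0.25 ]), array([ 0.548, -0.233,  0.3  ]), array([ 0.484, -0.12 ,  0.35 ])]
at [ 0.161  -0.5523  0.3874] yaw 0.284 t 1.6 w 1.0 j [-1.42  0.15  1.13  0.    1.86 -0.13]
[29.05, -42.81, -0.05] [0.005, 0.005, -1.216]
[51.71, -68.06, 13.27] [0.001, 0.009, -2.736]
```

Emit:
servo_tool --motion '[[[7,-10,0],[0,0,-0.2],0],[[11,-16,0],[0,0,-0.4],0],[[15,-22,0],[0,0,-0.6],0],[[19,-28,0],[0,0,-0.8],0],[[23,-34,0],[0,0,-1.0],0],[[27,-40,0],[0,0,-1.1],0],[[29,-43,0],[0,0,-1.2],0],[[33,-48,0],[0,0,-1.4],0],[[37,-53,0],[0,0,-1.6],0],[[41,-57,0],[0,0,-1.8],0],[[45,-61,1],[0,0,-2.0],110],[[48,-65,3],[0,0,-2.2],110],[[50,-67,6],[0,0,-2.4],110],[[51.5,-68,9],[0,0,-2.6],110],[[51.7,-68,10],[0,0,-2.74],110],[[51.7,-68,10],[0,0,-2.74],110],[[51.7,-68,10],[0,0,-2.74],110]]'

```text
time: 3.7
ee_pos: [0.4668, 0.2458, 0.2809]
tool_rot: [0.059, 0.998, -0.0, -0.0]
ft_force: [-0.5, -1.4, -0.3]
gripper_width: 0.568
grip_force: 0.0
```

```bash
python3 - <<'E'
from h import *
go((.467,.245,.25,3.02))
c=read_camera("top"); cv2.imwrite("pics/top1.png",c["image"])
a=c["image"][100:260,140:460]
s=read_camera("side"); cv2.imwrite("pics/side1.png",s["image"]); b=s["image"][150:310,180:420]
cv2.imwrite("pics/c2.png",np.vstack([cv2.resize(a,(640,320)),cv2.resize(b,(640,427))[:270]]))
print(search_frame("side","big_offcut"),search_frame("side","small_offcut"))
print(search_frame("top","big_offcut"))
E
```

```text
at [0.4668 0.2458 0.2809] yaw 3.024 t 3.7 w 0.568 j [ 0.34  0.04  1.46  0.    1.64 -1.11]
[-0.03, -0.07, 3.09] [-0.0, -0.001, 0.004]
[{'bbox': [260.6, 241.8, 293.9, 269.5], 'score': 0.75}, {'bbox': [285.8, 235.0, 304.4, 250.4], 'score': 0.37}] [{'bbox': [281.1, 188.3, 294.9, 200.5], 'score': 0.73}, {'bbox': [286.4, 234.8, 305.5, 250.3], 'score': 0.67}]
[{'bbox': [253.3, 172.7, 270.1, 190.6], 'score': 0.69}]
```

View pics/c2.png

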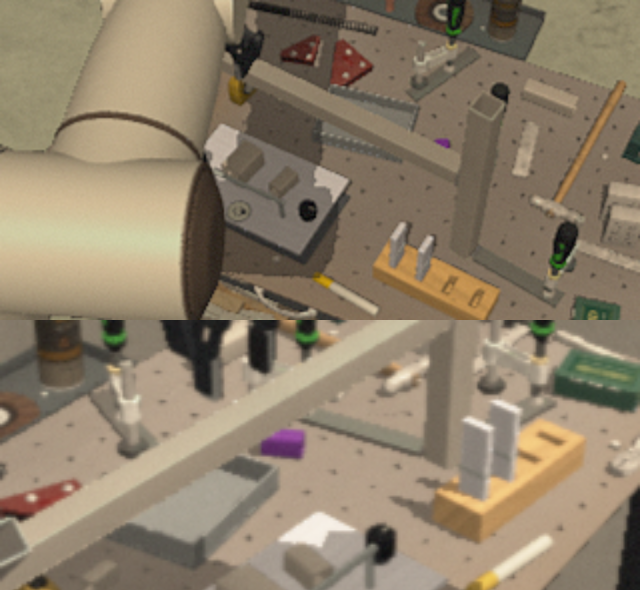

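```bash
python3 - <<'E'
from h import *
np.set_printoptions(precision=4,suppress=True)
t=read_camera("top"); s=read_camera("side")
T=lambda x,y:(140+(x+.5)/2-.5,100+(y+.5)/2-.5)
S=lambda x,y:(195+(x+.5)/4-.5,165+(y+.5)/4-.5)
def line(t1,t2,s1,s2):
    n=[];o=[]
    for c,a,b in((t,t1,t2),(s,s1,s2)):
        o0,d1=ray(c,*a);_,d2=ray(c,*b);k=np.cross(d1,d2);n.append(k/np.linalg.norm(k));o.append(o0)
    for y in(-.1,0,.1,.2,.3):
        A=np.array([n[0],n[1],[0,1,0]]);print(np.linalg.solve(A,[n[0]@o[0],n[1]@o[1],y]))
print("low near");line(T(300,112),T(455,183),S(0,310),S(480,5))
print("up far");line(T(250,60),T(460,150),S(0,262),S(390,0))
print("knobb",tri(t,T(308,203),s,S(512,250)),"vial",tri(t,T(239,211),s,S(453,414)))
print("vial top",at_z(t,*T(239,211),.04))
S2=lambda x,y:(180+(x+.5)/8*3-.5,150+(y-320+.5)/8*3-.5)
print("coup1 top",tri(t,T(399,230),s,S2(477,424)),"coup2",tri(t,T(426,240),s,S2(505,408)))
print("tray corners",tri(t,T(320,130),s,S(232,285)),tri(t,T(415,105),s,S2(275,463)))
for c,f,w in((t,T,[(317,140),(402,160),(418,103),(333,85)]),(s,S2,[(195,545),(278,470),(225,450),(110,520)])):
    print([at_z(c,*f(*q),.03)[:2] for q in w])
E
```

```text
low near
[ 0.451  -0.1     0.2308]
[0.4719 0.     0.2153]
[0.4928 0.1    0.1998]
[0.5137 0.2    0.1843]
[0.5346 0.3    0.1688]
up far
[ 0.5041 -0.1     0.2335]
[0.532  0.     0.2064]
[0.5599 0.1    0.1794]
[0.5878 0.2    0.1523]
[0.6157 0.3    0.1252]
knobb [0.4214 0.101  0.0801] vial [0.3885 0.2085 0.0391]
vial top [0.3885 0.2083 0.04  ]
coup1 top [ 0.4123 -0.0548  0.1156] coup2 [ 0.4082 -0.0987  0.1164]
tray corners [0.5984 0.1646 0.0162] [0.6415 0.0181 0.0534]
[array([0.5732, 0.1571]), array([0.5923, 0.0103]), array([0.7156, 0.0308]), array([0.6933, 0.1819])]
[array([0.5847, 0.174 ]), array([0.5986, 0.0247]), array([0.6672, 0.0275]), array([0.6784, 0.1915])]
```

```bash
python3 - <<'E'
from h import *
np.set_printoptions(precision=1,suppress=True)
for n,x0,y0,x1,y1 in(("top",240,110,375,215),("side",195,140,360,270)):
    g=cv2.cvtColor(cv2.imread(f"pics/{n}1.png" if n=="top" else "pics/side0.png"),cv2.COLOR_BGR2GRAY)
    L=cv2.createLineSegmentDetector().detect(g)[0][:,0]
    for l in L:
        if np.hypot(*(l[:2]-l[2:]))>28 and min(l[0],l[2])>x0 and max(l[0],l[2])<x1 and min(l[1],l[3])>y0 and max(l[1],l[3])<y1: print(n,l)
i=cv2.imread("pics/top1.png")[110:210,240:390]
cv2.imwrite("pics/c3.png",cv2.resize(i,None,fx=5,fy=5,interpolation=cv2.INTER_CUBIC))
E
```

```text
top [305.3 146.3 279.6 134. ]
top [296.5 181.4 262.1 166.3]
top [265.6 136.9 366.3 185.5]
top [339.5 181.3 302.9 171.6]
top [274.  146.3 299.3 159.5]
top [240.9 159.7 247.  131.4]
side [298.5 221.2 261.2 246.4]
side [308.6 247.5 282.2 269.7]
side [260.8 183.4 230.7 200.8]
side [251.1 243.1 216.7 231. ]
side [238.3 218.4 285.1 190.5]
side [318.  195.9 290.7 187.8]
side [280.  266.1 303.9 247.6]
side [226.9 225.5 253.4 234.9]
side [356.3 184.4 357.9 154.4]
side [294.3 185.8 335.8 198.7]
```

View pics/c3.png

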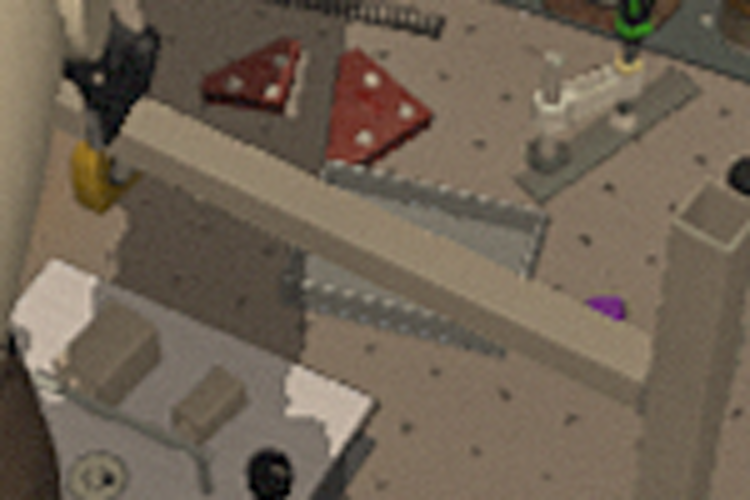

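```bash
python3 - <<'E'
from h import *
np.set_printoptions(precision=3,suppress=True)
t=read_camera("top"); s=read_camera("side")
def line(t1,t2,s1,s2):
    n=[];o=[]
    for c,a,b in((t,t1,t2),(s,s1,s2)):
        o0,d1=ray(c,*a);_,d2=ray(c,*b);k=np.cross(d1,d2);n.append(k/np.linalg.norm(k));o.append(o0)
    for y in(0,.1,.2,.3):
        A=np.array([n[0],n[1],[0,1,0]]);print(np.linalg.solve(A,[n[0]@o[0],n[1]@o[1],y]))
line((276,147),(368,191),(238.3,218.4),(285.1,190.5))
line((270,129.3),(370,181),(230.7,200.8),(260.8,183.4))
C=lambda x,y:(240+(x+.5)/5-.5,110+(y+.5)/5-.5)
print("big top",[at_z(t,*C(*q),.08)[:2] for q in((62,360),(107,305),(160,338),(122,398))])
print("small top",[at_z(t,*C(*q),.065)[:2] for q in((172,410),(215,367),(245,388),(205,430))])
print("vial,bub",at_z(t,*C(97,477),.04),at_z(t,*C(104,481),.04))
print("tray",[at_z(t,*C(*q),z)[:2] for q,z in(((325,165),.03),((545,213),.03),((505,350),0),((285,290),.0))])
E
```

```text
[0.519 0.    0.149]
[0.538 0.1   0.14 ]
[0.557 0.2   0.13 ]
[0.576 0.3   0.121]
[0.517 0.    0.213]
[0.549 0.1   0.191]
[0.58 0.2  0.17]
[0.612 0.3   0.148]
big top [array([0.438, 0.255]), array([0.488, 0.249]), array([0.478, 0.206]), array([0.427, 0.207])]
small top [array([0.44 , 0.179]), array([0.481, 0.169]), array([0.474, 0.144]), array([0.435, 0.153])]
vial,bub [0.389 0.209 0.04 ] [0.388 0.204 0.04 ]
tray [array([0.69 , 0.186]), array([0.711, 0.03 ]), array([0.613, 0.018]), array([0.599, 0.176])]
```

```bash
cat >> h.py <<'E'
def box(x,y,z,yaw,l,w,h):
    c,s=np.cos(yaw),np.sin(yaw)
    return [(x+c*a*l/2-s*b*w/2,y+s*a*l/2+c*b*w/2,z+k*h) for k in(0,1) for a,b in((1,1),(1,-1),(-1,-1),(-1,1))]
def draw(c,img,x0,y0,f,B,col):
    q=[((proj(c,X)-[x0,y0]+.5)*f-.5).round().astype(int).tolist() for X in B]
    for i in range(4):
        for a,b in((i,(i+1)%4),(i+4,(i+1)%4+4),(i,i+4)): cv2.line(img,q[a],q[b],col,1)
E
python3 - <<'E'
from h import *
out=[]
for n,x0,y0 in(("top",225,150),("side",245,220)):
    c=read_camera(n)
    im=cv2.resize(c["image"][y0:y0+70,x0:x0+100],None,fx=4,fy=4,interpolation=cv2.INTER_CUBIC)
    draw(c,im,x0,y0,4,box(.453,.247,.042,-.13,.06,.04,.04),(0,0,255))
    draw(c,im,x0,y0,4,box(.456,.1655,.042,-.25,.045,.025,.025),(255,0,0))
    out.append(im)
cv2.imwrite("pics/c4.png",np.hstack(out))
E
```

```text
(no output)
```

View pics/c4.png

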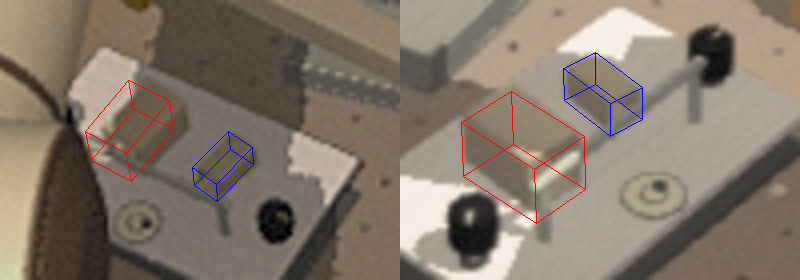

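```bash
python3 - <<'E'
from h import *
rows=[]
for n,x0,y0 in(("top",240,160),("side",250,232)):
    c=read_camera(n)
    im=cv2.resize(c["image"][y0:y0+40,x0:x0+50],None,fx=7,fy=7,interpolation=cv2.INTER_CUBIC)
    im2=im.copy()
    draw(c,im2,x0,y0,7,box(.459,.237,.042,-.13,.06,.04,.04),(0,0,255))
    rows.append(np.hstack([im,im2]))
cv2.imwrite("pics/c5.png",np.vstack(rows))
E
```

```text
(no output)
```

View pics/c5.png

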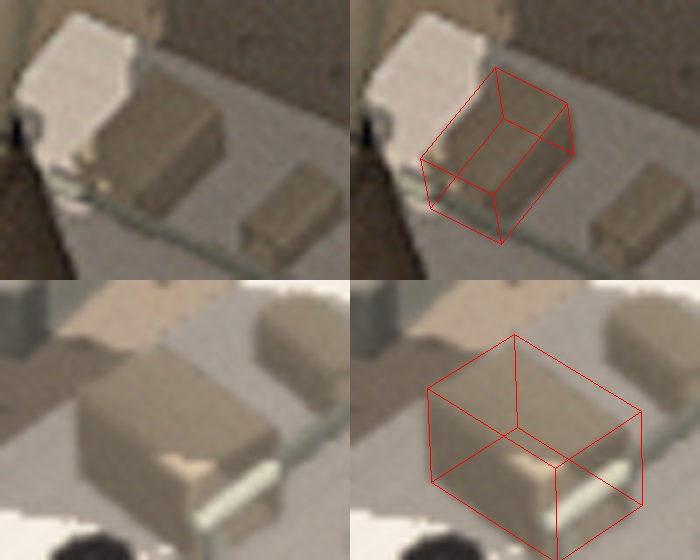

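Emit:
servo_tool --motion '[[[0.7,-0.9,5],[0,0,0],80],[[0.7,-0.9,11],[0,0,0],80],[[0.7,-0.9,17],[0,0,0],80],[[0.7,-0.9,21],[0,0,0],80],[[0.7,-0.9,23.4],[0,0,0],80],[[0.7,-0.9,23.4],[0,0,0],80],[[0.7,-0.9,23.4],[0,0,0],255],[[0.7,-0.9,23.4],[0,0,0],255],[[0.7,-0.9,23.4],[0,0,0],255],[[0.7,-0.9,23.4],[0,0,0],255],[[0.7,-0.9,23.4],[0,0,0],255]]'

```text
time: 5.72
ee_pos: [0.4596, 0.2378, 0.049]
tool_rot: [0.059, 0.998, 0.001, 0.001]
ft_force: [-1.8, -0.1, 7.5]
gripper_width: 0.469
grip_force: 59.0
```

Emit:
servo_tool --motion '[[[0,0,-5],[0,0,0],255],[[0,0,-11],[0,0,0],255],[[0,0,-17],[0,0,0],255],[[0,0,-24],[0,0,0],255],[[-4,-1.6,-25],[0,0,-0.05],255],[[-9,-3.7,-25],[0,0,-0.1],255],[[-14,-5.7,-25],[0,0,-0.2],255],[[-19,-7.8,-25],[0,0,-0.2],255],[[-20.6,-8.4,-24],[0,0,-0.2],255],[[-20.6,-8.4,-18],[0,0,-0.2],255],[[-20.6,-8.4,-12],[0,0,-0.2],255],[[-20.6,-8.4,-6],[0,0,-0.2],255],[[-20.6,-8.4,0],[0,0,-0.2],255],[[-20.6,-8.4,2.5],[0,0,-0.2],255],[[-20.6,-8.4,2.5],[0,0,-0.2],255],[[-20.6,-8.4,2.5],[0,0,-0.2],255],[[-20.6,-8.4,2.5],[0,0,-0.2],80],[[-20.6,-8.4,2.5],[0,0,-0.2],80],[[-20.6,-8.4,2.5],[0,0,-0.2],80]]'

```text
time: 8.1
ee_pos: [0.6538, 0.1299, 0.0229]
tool_rot: [-0.041, 0.999, 0.0, 0.0]
ft_force: [-0.7, -0.4, -0.2]
gripper_width: 0.686
grip_force: 0.0
```

Emit:
servo_tool --motion '[[[0,0,-6],[0,0,0],80],[[0,0,-12],[0,0,0],80],[[0,0,-18],[0,0,0],80],[[0,0,-24],[0,0,0],80],[[2,0.5,-26.5],[0,0,0.1],80],[[7,1.9,-26.5],[0,0,0.2],100],[[13,3.5,-26.5],[0,0,0.33],120],[[19,5.2,-26.5],[0,0,0.33],120],[[19,5.2,-22],[0,0,0.33],120],[[19,5.2,-22],[0,0,0.33],120]]'

```text
time: 9.35
ee_pos: [0.4586, 0.166, 0.2409]
tool_rot: [0.123, 0.992, -0.0, -0.002]
ft_force: [-0.4, -0.0, 1.2]
gripper_width: 0.527
grip_force: 0.0
```

```bash
python3 - <<'E'
from h import *
rows=[]
go((.456,.1655,.045,2.89))
for n,x0,y0,w in(("side",215,185,110),("top",240,130,110)):
    c=read_camera(n); cv2.imwrite(f"pics/{n}2.png",c["image"])
    im=cv2.resize(c["image"][y0:y0+75,x0:x0+w],None,fx=5,fy=5,interpolation=cv2.INTER_CUBIC)
    im2=im.copy()
    draw(c,im2,x0,y0,5,box(.456,.1655,.040,-.25,.045,.025,.025),(255,0,0))
    rows.append(im2[:290])
print(search_frame("side","small_offcut"))
cv2.imwrite("pics/c6.png",np.vstack(rows))
E
```

```text
at [0.4586 0.166  0.2409] yaw 2.894 t 9.3 w 0.527 j [ 0.19 -0.03  1.61  0.    1.57 -1.13]
[0.19, -0.09, 19.59] [-0.001, -0.003, 0.004]
[{'bbox': [286.7, 235.0, 305.2, 249.6], 'score': 0.54}, {'bbox': [279.5, 187.4, 296.2, 200.8], 'score': 0.5}]
```

View pics/c6.png

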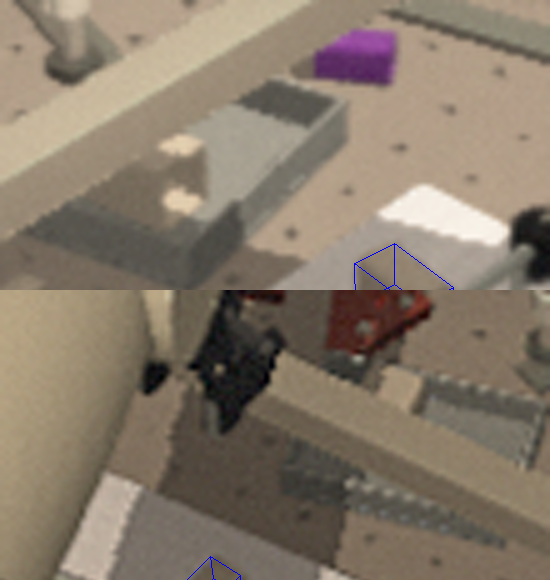

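Emit:
servo_tool --motion '[[[0.2,0,6],[0,0,0],130],[[0.2,-0.1,12],[0,0,0],130],[[0.2,-0.1,17],[0,0,0],130],[[0.2,-0.1,19.8],[0,0,0],130],[[0.2,-0.1,19.8],[0,0,0],130],[[0.2,-0.1,19.8],[0,0,0],255],[[0.2,-0.1,19.8],[0,0,0],255],[[0.2,-0.1,19.8],[0,0,0],255],[[0.2,-0.1,19.8],[0,0,0],255],[[0.2,-0.1,19.8],[0,0,0],255]]'

```text
time: 10.75
ee_pos: [0.4592, 0.1658, 0.0464]
tool_rot: [0.124, 0.992, 0.001, 0.002]
ft_force: [0.8, -1.4, 8.8]
gripper_width: 0.278
grip_force: 59.7
```

Emit:
servo_tool --motion '[[[0,0,-6],[0,0,0],255],[[0,0,-12],[0,0,0],255],[[0,0,-18],[0,0,0],255],[[0,0,-24],[0,0,0],255],[[-4,-0.9,-25],[0,0,-0.1],255],[[-9,-2,-25],[0,0,-0.2],255],[[-15,-3.4,-25],[0,0,-0.3],255],[[-20,-4.6,-25],[0,0,-0.35],255],[[-21.5,-4.9,-24],[0,0,-0.35],255],[[-21.5,-4.9,-24],[0,0,-0.35],255],[[-21.5,-4.9,-18],[0,0,-0.35],255],[[-21.5,-4.9,-12],[0,0,-0.35],255],[[-21.5,-4.9,-6],[0,0,-0.35],255],[[-21.5,-4.9,0],[0,0,-0.35],255],[[-21.5,-4.9,2.5],[0,0,-0.35],255],[[-21.5,-4.9,2.5],[0,0,-0.35],255],[[-21.5,-4.9,2.5],[0,0,-0.35],255],[[-21.5,-4.9,2.5],[0,0,-0.35],150],[[-21.5,-4.9,2.5],[0,0,-0.35],150],[[-21.5,-4.9,2.5],[0,0,-0.35],150]]'

```text
time: 13.25
ee_pos: [0.6544, 0.0654, 0.0198]
tool_rot: [-0.051, 0.999, 0.0, 0.0]
ft_force: [0.0, -0.4, 0.6]
gripper_width: 0.409
grip_force: 0.0
```

Emit:
servo_tool --motion '[[[0,0,-6],[0,0,0],150],[[0,0,-12],[0,0,0],150],[[0,0,-18],[0,0,0],150],[[0,0,-24],[0,0,0],150],[[0,0,-27],[0,0,0],150],[[6,0,-28],[0,0,0],80],[[12,0,-28],[0,0,0],80],[[18,0,-28],[0,0,0],80],[[24,0,-28],[0,0,0],80],[[30,-2,-28],[0,0,0],80],[[34,-6,-28],[0,0,0],80],[[35,-10,-28],[0,0,0],80],[[35,-10,-28],[0,0,0],80],[[35,-10,-28],[0,0,0],80]]'

```text
time: 15.0
ee_pos: [0.3163, -0.0696, 0.2995]
tool_rot: [-0.051, 0.999, 0.0, 0.0]
ft_force: [-0.2, 0.8, 0.6]
gripper_width: 0.686
grip_force: 0.0
```

```bash
python3 - <<'E'
from h import *
rows=[]
go((.4425,.3025,.13,3.04))
for n,x0,y0,w in(("side",215,190,150),("top",220,130,150)):
    c=read_camera(n); cv2.imwrite(f"pics/{n}3.png",c["image"])
    rows.append(cv2.resize(c["image"][y0:y0+ (115 if n=="side" else 85),x0:x0+w],None,fx=3,fy=3,interpolation=cv2.INTER_CUBIC))
    for k in("vial","bubble","knob_a"): print(n,k,search_frame(n,k))
cv2.imwrite("pics/c7.png",np.vstack(rows))
E
```

```text
at [ 0.3163 -0.0696  0.2995] yaw -3.04 t 15.0 w 0.686 j [-0.46 -0.41  1.79  0.    1.76 -2.13]
[-16.32, 35.74, 16.96] [0.0, 0.0, 0.203]
side vial [{'bbox': [229.9, 220.4, 347.3, 300.2], 'score': 0.58}]
side bubble [{'bbox': [231.2, 222.3, 343.4, 304.2], 'score': 0.16}]
side knob_a [{'bbox': [313.3, 228.2, 331.9, 240.8], 'score': 0.66}]
top vial [{'bbox': [269.8, 208.9, 301.8, 227.6], 'score': 0.84}]
top bubble [{'bbox': [270.7, 210.3, 296.7, 224.7], 'score': 0.48}]
top knob_a [{'bbox': [325.7, 220.4, 393.8, 266.8], 'score': 0.66}]
```

View pics/c7.png

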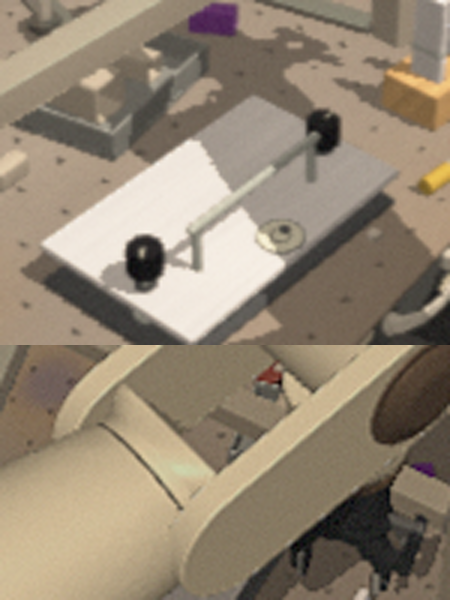

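Both offcuts lie in the tray (side crop, about (95,85) and (150,55)). Now I'll rectify the vial to measure the bubble.

```bash
cat >> h.py <<'E'
def rect(c,cx=.3885,cy=.2090,yaw=-.10,half=24,k=8,z=.039):
    "rectified view: columns = -plate y, rows = -plate x (far up)"
    ex=np.array([np.cos(yaw),np.sin(yaw)]);ey=np.array([-ex[1],ex[0]])
    src=[];dst=[]
    for a,b in((half,half),(half,-half),(-half,-half),(-half,half)):
        p=np.array([cx,cy])+ex*a/1000+ey*b/1000
        src.append(proj(c,[*p,z]));dst.append([(half-b)*k,(half-a)*k])
    H=cv2.getPerspectiveTransform(np.float32(src),np.float32(dst))
    return cv2.warpPerspective(c["image"],H,(2*half*k,2*half*k),flags=cv2.INTER_CUBIC)
E
python3 - <<'E'
from h import *
a=rect(read_camera("side"))
c=read_camera("top")
c0=dict(c,image=cv2.imread("pics/top1.png"))
cv2.imwrite("pics/r1.png",np.hstack([a,rect(c0)]))
E
```

```text
(no output)
```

View pics/r1.png

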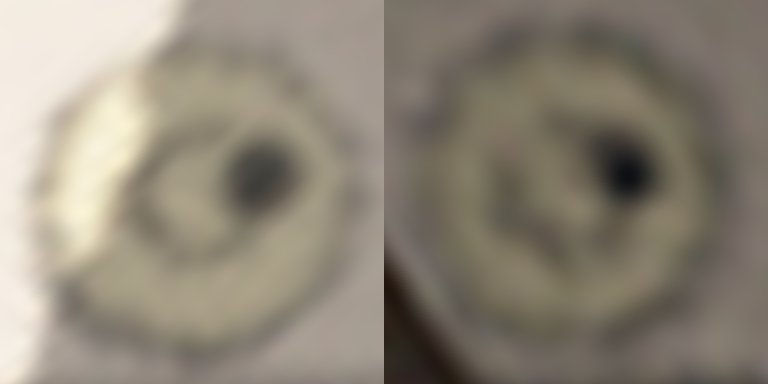

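Emit:
servo_tool --motion '[[[-2,4,0],[0,0,0.18],120],[[-4,9,0],[0,0,0.36],120],[[-6,14,0],[0,0,0.54],120],[[-9,20,0],[0,0,0.72],120],[[-11,25,0],[0,0,0.9],120],[[-14,31,0],[0,0,1.08],120],[[-16.4,36.1,0],[0,0,1.26],120],[[-16.4,36.1,3],[0,0,1.44],120],[[-16.4,36.1,8],[0,0,1.62],120],[[-16.4,36.1,12],[0,0,1.74],120],[[-16.4,36.1,15],[0,0,1.74],120],[[-16.4,36.1,15],[0,0,1.74],120]]'

```text
time: 17.0
ee_pos: [0.4416, 0.3057, 0.1475]
tool_rot: [0.73, 0.683, -0.002, -0.001]
ft_force: [-0.5, 0.1, 1.3]
gripper_width: 0.528
grip_force: 0.0
```

```bash
python3 - <<'E'
from h import *
go((.4425,.306,.053,1.506))
E
```

```text
at [0.4416 0.3057 0.1475] yaw 1.505 t 17.0 w 0.528 j [0.46 0.12 1.65 0.   1.38 0.53]
[0.05, 0.12, 9.45] [-0.003, 0.002, -0.001]
```

Emit:
servo_tool --motion '[[[0,0.1,5],[0,0,0],120],[[0,0.1,8.5],[0,0,0],120],[[0,0.1,9.4],[0,0,0],120],[[0,0.1,9.4],[0,0,0],120],[[0,0.1,9.4],[0,0,0],255],[[0,0.1,9.4],[0,0,0],255],[[0,0.1,9.4],[0,0,0],255],[[0,0.1,9.4],[0,0,0],255],[[0,0.1,9.4],[0,0,0.15],255],[[0,0.1,9.4],[0,0,0.3],255],[[0,0.1,9.4],[0,0,0.45],255],[[0,0.1,9.4],[0,0,0.6],255],[[0,0.1,9.4],[0,0,0.75],255],[[0,0.1,9.4],[0,0,0.9],255],[[0,0.1,9.4],[0,0,1.05],255],[[0,0.1,9.4],[0,0,1.2],255],[[0,0.1,9.4],[0,0,1.2],255],[[0,0.1,9.4],[0,0,1.2],255]]'

```text
time: 19.25
ee_pos: [0.44, 0.3088, 0.0571]
tool_rot: [0.988, 0.152, -0.003, -0.003]
ft_force: [-38.8, 23.1, 15.3]
gripper_width: 0.3
grip_force: 58.8
```

```bash
cat >> h.py <<'E'
def bub(c,name=None):
    a=rect(c)
    g=cv2.GaussianBlur(cv2.cvtColor(a,cv2.COLOR_BGR2GRAY),(0,0),12).astype(float)
    yy,xx=np.mgrid[:g.shape[0],:g.shape[1]]
    m=np.hypot(xx-195,yy-195)<115
    g[~m]=255; j=np.unravel_index(g.argmin(),g.shape)
    print("bubble plate xy mm rel (195,193):",(193-j[0])/8,(195-j[1])/8,"val",g.min())
    if name: cv2.imwrite(name,a)
E
python3 - <<'E'
from h import *
go((.4425,.306,.053,1.506))
o=get_obs();print(o["ft_force"],o["moment"],o["grip_force"])
c=read_camera("side"); bub(c,"pics/r2.png"); cv2.imwrite("pics/side4.png",c["image"])
s=dict(c,image=cv2.imread("pics/side3.png")); bub(s)
E
```

```text
at [0.44   0.3088 0.0571] yaw 0.305 t 19.2 w 0.3 j [0.46 0.2  1.75 0.01 1.2  1.73]
[0.16, 0.35, 0.4] [-0.008, -0.0, -1.201]
[-38.81953537  23.09008198  15.28462716] [ 3.97100327  6.35041028 -0.00820054] 58.79849195480347
bubble plate xy mm rel (195,193): 0.375 -7.25 val 72.0
bubble plate xy mm rel (195,193): 2.125 -7.875 val 71.0
```

Emit:
servo_tool --motion '[[[0,0.1,0],[0,0,0],120],[[0,0.1,0],[0,0,0],120],[[0,0,0],[0,0,0],120]]'

```text
time: 19.68
ee_pos: [0.4441, 0.306, 0.0562]
tool_rot: [0.988, 0.151, 0.001, -0.0]
ft_force: [0.1, -0.2, -0.1]
gripper_width: 0.529
grip_force: 0.0
```

```bash
python3 - <<'E'
from h import *
go((.442,.3085,.053,1.506))
print(get_obs()["ft_force"])
c=read_camera("side"); bub(c,"pics/r3.png"); cv2.imwrite("pics/side5.png",c["image"])
i=c["image"][215:310,225:350]
cv2.imwrite("pics/c8.png",np.hstack([cv2.resize(i,None,fx=4,fy=4,interpolation=cv2.INTER_CUBIC)[:384],rect(c)[:380]]) if 0 else cv2.resize(i,None,fx=5,fy=5,interpolation=cv2.INTER_CUBIC))
E
```

```text
at [0.4441 0.306  0.0562] yaw 0.304 t 19.7 w 0.529 j [ 0.46  0.2   1.75 -0.    1.19  1.73]
[-0.12, -0.3, 0.31] [0.001, -0.001, -1.202]
[ 0.12716011 -0.21982084 -0.0928361 ]
bubble plate xy mm rel (195,193): 0.0 -6.875 val 71.0
```

View pics/c8.png

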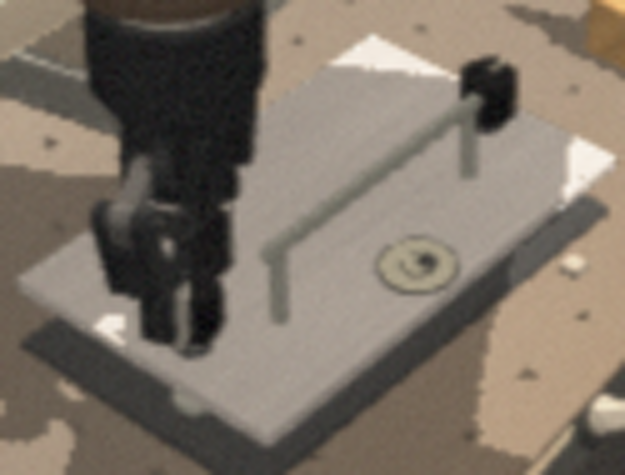

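Emit:
servo_tool --motion '[[[-0.1,-0.3,0],[0,0,-0.18],120],[[-0.1,-0.3,0],[0,0,-0.36],120],[[-0.1,-0.3,0],[0,0,-0.54],120],[[-0.1,-0.3,0],[0,0,-0.72],120],[[-0.1,-0.3,0],[0,0,-0.9],120],[[-0.1,-0.3,0],[0,0,-1.08],120],[[-0.1,-0.3,0],[0,0,-1.2],120],[[-0.1,-0.3,0.2],[0,0,-1.2],120],[[-0.1,-0.3,0.2],[0,0,-1.2],255],[[-0.1,-0.3,0.2],[0,0,-1.2],255],[[-0.1,-0.3,0.2],[0,0,-1.2],255],[[-0.1,-0.3,0.2],[0,0,-1.2],255]]'

```text
time: 21.22
ee_pos: [0.4397, 0.3086, 0.0536]
tool_rot: [0.731, 0.682, -0.002, -0.001]
ft_force: [-21.4, -1.0, 17.7]
gripper_width: 0.301
grip_force: 58.6
```

```bash
cat >> h.py <<'E'
def vial(c):
    a=rect(c,half=30); k=8
    lab=cv2.cvtColor(cv2.GaussianBlur(a,(0,0),4),cv2.COLOR_BGR2LAB)
    b=lab[...,2].astype(float); b[np.hypot(*(np.mgrid[:480,:480]-240))>205]=b.min()
    t,m=cv2.threshold(b.astype(np.uint8),0,255,cv2.THRESH_OTSU)
    cs=max(cv2.findContours(m,cv2.RETR_EXTERNAL,cv2.CHAIN_APPROX_NONE)[0],key=cv2.contourArea)
    e=cv2.fitEllipse(cv2.convexHull(cs))
    L=cv2.GaussianBlur(lab[...,0].astype(float),(0,0),11); L[np.hypot(*(np.mgrid[:480,:480]-np.array([e[0][1],e[0][0]])[:,None,None]))>110]=255
    j=np.unravel_index(L.argmin(),L.shape)
    print("vial c",np.round(e[0],1),"axes mm",np.round(np.array(e[1])/k,1),"bubble off xy mm",np.round([(e[0][1]-j[0])/k,(e[0][0]-j[1])/k],2),"val",L.min())
E
python3 - <<'E'
from h import *
o=get_obs();go((.442,.3085,.053,1.506));print(o["ft_force"],o["moment"])
c=read_camera("side");vial(c);cv2.imwrite("pics/side6.png",c["image"])
for n in(1,2,3,4,5): print(n);vial(dict(c,image=cv2.imread(f"pics/side{n}.png")))
E
```

```text
at [0.4397 0.3086 0.0536] yaw 1.502 t 21.2 w 0.301 j [0.47 0.2  1.75 0.   1.19 0.54]
[0.01, 0.23, 0.06] [-0.004, 0.001, -0.004]
[-21.4408269   -0.95670828  17.71602905] [-0.1499111   3.76475314 -0.01325833]
vial c [240. 240.] axes mm [51.2 51.2] bubble off xy mm [-0.75 -7.25] val 77.65674259016546
1
vial c [240. 240.] axes mm [51.2 51.2] bubble off xy mm [ 1.75 -8.5 ] val 79.84951826553662
2
vial c [240. 240.] axes mm [51.2 51.2] bubble off xy mm [ 1.75 -8.37] val 79.16207233572969
3
vial c [249.9 245.3] axes mm [47.9 52.1] bubble off xy mm [ 2.16 -7.27] val 76.53722458492116
4
vial c [240.  239.8] axes mm [51.2 51.3] bubble off xy mm [-0.02 -7.88] val 77.63390659085671
5
vial c [240.  239.5] axes mm [51.1 51.3] bubble off xy mm [-0.57 -7.5 ] val 76.55692395206601
```

Emit:
servo_tool --motion '[[[0,-0.2,-0.2],[0,0,0],255],[[0,-0.2,-0.2],[0,0,0.13],255],[[0,-0.2,-0.2],[0,0,0.26],255],[[0,-0.2,-0.2],[0,0,0.39],255],[[0,-0.2,-0.2],[0,0,0.52],255],[[0,-0.2,-0.2],[0,0,0.65],255],[[0,-0.2,-0.2],[0,0,0.78],255],[[0,-0.2,-0.2],[0,0,0.91],255],[[0,-0.2,-0.2],[0,0,1.04],255],[[0,-0.2,-0.2],[0,0,1.2],255],[[0,-0.2,-0.2],[0,0,1.2],255],[[0,-0.2,-0.2],[0,0,1.2],255]]'

```text
time: 22.78
ee_pos: [0.4389, 0.3089, 0.0539]
tool_rot: [0.989, 0.15, -0.001, -0.0]
ft_force: [2.0, 8.7, -19.2]
gripper_width: 0.302
grip_force: 64.2
```

```bash
python3 - <<'E'
from h import *
i=open("h.py").read(); i=i[:i.index("def vial(c)")]+'''def vial(c):
    "ellipse-free: score disc centre by template of b* channel (disc r=18 vs annulus)"
    k=8; a=rect(c,half=30)
    lab=cv2.cvtColor(cv2.GaussianBlur(a,(0,0),3),cv2.COLOR_BGR2LAB).astype(np.float32)
    S=lab[...,2]; n=2*23*k+1; yy,xx=np.mgrid[:n,:n]-n//2; r=np.hypot(xx,yy)/k
    t=np.where(r<18,1.,-1.).astype(np.float32); m=((r<22)).astype(np.float32); t[r<22]-=t[r<22].mean()
    t*=m
    q=cv2.filter2D(S,cv2.CV_32F,t,borderType=cv2.BORDER_REFLECT); q=q[150:331,150:331]
    v=np.array(np.unravel_index(q.argmax(),q.shape))+150
    L=cv2.GaussianBlur(lab[...,0],(0,0),11); L[np.hypot(*(np.mgrid[:480,:480]-v[:,None,None]))>110]=255
    j=np.array(np.unravel_index(L.argmin(),L.shape))
    d=(v-j)/k; s=(-d)  # needed bubble shift
    A=3.25*np.array([[-.79,-.79],[.61,-.61]]); print("vial c",v,"bubble off xy mm",np.round(d,2),"turn cw a,b",np.round(np.linalg.solve(A,s),2))
'''
open("h.py","w").write(i)
E
python3 - <<'E'
from h import *
o=get_obs();go((.4397,.3087,.053,1.506));print(o["ft_force"],o["moment"])
c=read_camera("side");vial(c);cv2.imwrite("pics/side7.png",c["image"])
for n in(1,2,3,4,5,6): vial(dict(c,image=cv2.imread(f"pics/side{n}.png")))
t=read_camera("top");vial(dict(t,image=cv2.imread(f"pics/top1.png")));vial(t)
E
```

```text
at [0.4389 0.3089 0.0539] yaw 0.301 t 22.8 w 0.302 j [0.47 0.2  1.75 0.   1.19 1.74]
[0.07, 0.04, 0.09] [-0.002, 0.001, -1.205]
[  2.033579     8.68089245 -19.20638568] [ 1.59479392 -0.21083798 -0.0455215 ]
vial c [225 269] bubble off xy mm [-4.12 -3.12] turn cw a,b [-0.02 -1.59]
vial c [247 243] bubble off xy mm [ 2.62 -8.12] turn cw a,b [ 2.56 -1.54]
vial c [247 244] bubble off xy mm [ 2.62 -7.88] turn cw a,b [ 2.5  -1.47]
vial c [243 234] bubble off xy mm [ 1.88 -9.25] turn cw a,b [ 2.7  -1.97]
vial c [236 258] bubble off xy mm [-0.5  -5.62] turn cw a,b [ 1.32 -1.52]
vial c [235 258] bubble off xy mm [-1.12 -5.25] turn cw a,b [ 1.11 -1.54]
vial c [236 259] bubble off xy mm [-1.25 -4.88] turn cw a,b [ 0.99 -1.47]
vial c [236 233] bubble off xy mm [ 1.88 -7.12] turn cw a,b [ 2.16 -1.43]
vial c [224 226] bubble off xy mm [-4.88 -2.  ] turn cw a,b [-0.44 -1.45]
```

Emit:
servo_tool --motion '[[[0,0,0],[0,0,0],120],[[0,0,0],[0,0,0],120],[[0,0,-5],[0,0,0],120],[[0,0,-9],[0,0,-0.15],120],[[-2,5,-9],[0,0,-0.33],120],[[-4.5,11,-9],[0,0,-0.5],120],[[-7,17,-9],[0,0,-0.68],120],[[-8,19.2,-9],[0,0,-0.85],120],[[-8,19.2,-9],[0,0,-1.03],120],[[-8,19.2,-9],[0,0,-1.03],120],[[-8,19.2,-9],[0,0,-1.03],120]]'

```text
time: 24.25
ee_pos: [0.4209, 0.1013, 0.1457]
tool_rot: [0.786, 0.618, 0.0, 0.0]
ft_force: [0.2, -0.1, -0.2]
gripper_width: 0.529
grip_force: 0.0
```

```bash
python3 - <<'E'
from h import *
go((.419,.1017,.054,1.33))
c=read_camera("side");vial(c)
t=read_camera("top");vial(t)
print(search_frame("side","knob_b"),search_frame("top","knob_b"))
E
```

```text
at [0.4209 0.1013 0.1457] yaw 1.332 t 24.2 w 0.529 j [ 0.06 -0.1   1.87 -0.    1.37  0.3 ]
[-0.01, -0.21, 9.17] [0.001, -0.0, 0.002]
vial c [227 267] bubble off xy mm [-4.25 -3.  ] turn cw a,b [-0.07 -1.58]
vial c [226 238] bubble off xy mm [-4.12 -2.  ] turn cw a,b [-0.3  -1.31]
[{'bbox': [255.3, 265.0, 270.9, 285.2], 'score': 0.62}, {'bbox': [342.0, 188.3, 397.4, 229.3], 'score': 0.55}, {'bbox': [314.0, 226.6, 331.4, 236.5], 'score': 0.46}] [{'bbox': [289.2, 196.8, 297.9, 212.6], 'score': 0.46}]
```

Descend on knob B, grip, turn counter-clockwise 1.45 rad.

Emit:
servo_tool --motion '[[[0,-0.2,5],[0,0,0],120],[[0,-0.2,8.5],[0,0,0],120],[[0,-0.2,9.1],[0,0,0],120],[[0,-0.2,9.1],[0,0,0],120],[[0,-0.2,9.1],[0,0,0],255],[[0,-0.2,9.1],[0,0,0],255],[[0,-0.2,9.1],[0,0,0],255],[[0,-0.2,9.1],[0,0,0],255]]'

```text
time: 25.45
ee_pos: [0.4202, 0.102, 0.0561]
tool_rot: [0.786, 0.619, 0.001, 0.001]
ft_force: [2.7, -1.7, 6.1]
gripper_width: 0.302
grip_force: 58.5
```

Emit:
servo_tool --motion '[[[0,0,0],[0,0,-0.13],255],[[0,0,0],[0,0,-0.26],255],[[0,0,0],[0,0,-0.39],255],[[0,0,0],[0,0,-0.52],255],[[0,0,0],[0,0,-0.65],255],[[0,0,0],[0,0,-0.78],255],[[0,0,0],[0,0,-0.91],255],[[0,0,0],[0,0,-1.04],255],[[0,0,0],[0,0,-1.17],255],[[0,0,0],[0,0,-1.3],255],[[0,0,0],[0,0,-1.45],255],[[0,0,0],[0,0,-1.45],255],[[0,0,0],[0,0,-1.45],255],[[0,0,0],[0,0,-1.45],120],[[0,0,0],[0,0,-1.45],120],[[0,0,-4],[0,0,-1.45],120],[[0,0,-9],[0,0,-1.45],120],[[0,0,-9],[0,0,-1.45],120]]'

```text
time: 27.7
ee_pos: [0.4204, 0.1021, 0.1479]
tool_rot: [0.178, 0.984, 0.001, 0.003]
ft_force: [-0.3, 0.2, -1.1]
gripper_width: 0.531
grip_force: 0.0
```

```bash
python3 - <<'E'
from h import *
go((.4397,.3087,.055,1.506))
c=read_camera("side");vial(c);t=read_camera("top");vial(t)
cv2.imwrite("pics/r4.png",np.hstack([rect(c),rect(t)]))
E
```

```text
at [0.4204 0.1021 0.1479] yaw 2.784 t 27.7 w 0.531 j [ 0.06 -0.11  1.87  0.    1.37 -1.15]
[5.47, 20.0, 9.31] [0.005, 0.003, 1.278]
vial c [235 256] bubble off xy mm [-1.75 -0.12] turn cw a,b [-0.31 -0.37]
vial c [235 237] bubble off xy mm [-3.12 -1.5 ] turn cw a,b [-0.23 -0.99]
```

View pics/r4.png

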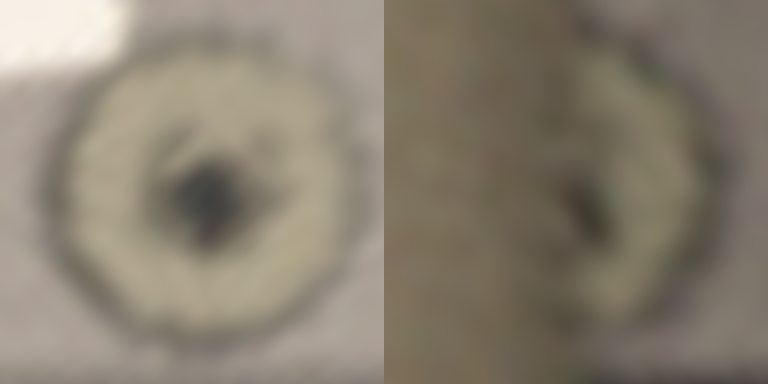

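Emit:
servo_tool --motion '[[[0,0,0],[0,0,0.18],120],[[0,0,0],[0,0,0.36],120],[[0,0,4],[0,0,0.45],120],[[0,0,8],[0,0,0.45],120],[[0,0,9.1],[0,0,0.45],120],[[0,0,9.1],[0,0,0.45],120],[[0,0,9.1],[0,0,0.45],255],[[0,0,9.1],[0,0,0.45],255],[[0,0,9.1],[0,0,0.45],255],[[0,0,9.1],[0,0,0.45],255],[[0,0,9.1],[0,0,0.33],255],[[0,0,9.1],[0,0,0.2],255],[[0,0,9.1],[0,0,0.12],255],[[0,0,9.1],[0,0,0.12],255],[[0,0,9.1],[0,0,0.12],255],[[0,0,9.1],[0,0,0.12],120],[[0,0,9.1],[0,0,0.12],120],[[0,0,5],[0,0,0.12],120],[[0,0,0],[0,0,0.12],120],[[0,0,0],[0,0,0.12],120]]'

```text
time: 30.3
ee_pos: [0.4204, 0.1021, 0.1479]
tool_rot: [0.237, 0.972, 0.001, 0.003]
ft_force: [-0.3, -0.6, -0.5]
gripper_width: 0.527
grip_force: 0.0
```

```bash
python3 - <<'E'
from h import *
go((.4397,.3087,.146,0.96),(.4397,.3087,.055,1.26))
c=read_camera("side");vial(c)
E
```

```text
at [0.4204 0.1021 0.1479] yaw 2.664 t 30.3 w 0.527 j [ 0.06 -0.11  1.87  0.    1.37 -1.03]
[7.79, 19.24, 0.2] [0.006, 0.001, 1.704]
[7.83, 19.21, 9.3] [0.006, 0.002, 1.404]
vial c [239 254] bubble off xy mm [0.12 0.88] turn cw a,b [-0.2   0.25]
```

```bash
cat >> h.py <<'E'
from scipy.optimize import least_squares
def fitv(c):
    k=2;a=cv2.resize(rect(c,half=30),None,fx=.25,fy=.25,interpolation=cv2.INTER_AREA)
    lab=cv2.cvtColor(a,cv2.COLOR_BGR2LAB).astype(float);n=a.shape[0];yy,xx=np.mgrid[:n,:n]
    X=(n/2-.5-yy)/k;Y=(n/2-.5-xx)/k
    sg=lambda r,R:1/(1+np.exp((r-R)/.5))
    def mod(p):
        r=np.hypot(X-p[0],Y-p[1]);rb=np.hypot(X-p[2],Y-p[3]);d=sg(r,18);ring=sg(r,8.2)-sg(r,7);b=sg(rb,5)
        return d,ring,b,r
    w=None
    def lin(p):
        d,ring,b,r=mod(p);m=np.hypot(X-p0[0],Y-p0[1])<20
        A=np.stack([np.ones_like(d),d,ring*(1-b),b],-1)
        A=cv2.GaussianBlur(A,(0,0),p[4]*k); res=[]
        for ch,wt in((0,1.),(2,2.)):
            co=np.linalg.lstsq(A[m],lab[...,ch][m],rcond=None)[0]; res.append(wt*(A[m]@co-lab[...,ch][m]))
        return np.concatenate(res)
    best=None
    for q in((0,0),(2,0),(-2,0),(0,2),(0,-2)):
        p0=np.array([.3,-1.,.3+q[0],-1+q[1],1.2])
        s=least_squares(lin,p0,loss="soft_l1",f_scale=4)
        if best is None or s.cost<best.cost:best=s
    p=best.x;d=p[2:4]-p[:2]
    A=3.25*np.array([[-.79,-.79],[.61,-.61]]);print("fit vial",np.round(p[:2],2),"off",np.round(d,2),"blur",round(p[4],2),"cost",round(best.cost),"turn",np.round(np.linalg.solve(A,-d),2))
E
python3 - <<'E'
from h import *
for _ in range(3):
    c=read_camera("side");fitv(c)
cv2.imwrite("pics/side8.png",c["image"])
for n in(6,7): fitv(dict(c,image=cv2.imread(f"pics/side{n}.png")))
E
```

```text
fit vial [ 0.38 -2.14] off [-0.74  1.12] blur 3.43 cost 61352 turn [-0.42  0.14]
fit vial [ 0.29 -2.2 ] off [-0.59  1.24] blur 3.36 cost 64881 turn [-0.43  0.2 ]
fit vial [ 0.38 -2.22] off [-0.73  1.2 ] blur 3.28 cost 61893 turn [-0.45  0.16]
fit vial [ 0.93 -2.76] off [-2.14 -4.48] blur 1.56 cost 64431 turn [ 0.71 -1.55]Traceback (most recent call last):
  File "<stdin>", line 5, in <module>
  File "h.py", line 81, in fitv
    s=least_squares(lin,p0,loss="soft_l1",f_scale=4)
    return func(*args, **kwargs)
    result = trf(vector_fun.fun, vector_fun.jac, x0, f0, J0, lb, ub, ftol, xtol,
                 gtol, max_nfev, x_scale, loss_function, tr_solver,
                 tr_options.copy(), verbose, callback=callback_wrapped)
    return trf_no_bounds(
        fun, jac, x0, f0, J0, ftol, xtol, gtol, max_nfev, x_scale,
        loss_function, tr_solver, tr_options, verbose, callback=callback)
    f_new = fun(x_new)
    self._update_fun()
    ~~~~~~~~~~~~~~~~^^
    self.f = self.fun_wrapped(xp_copy(self.x))
             ~~~~~~~~~~~~~~~~^^^^^^^^^^^^^^^^^
    return np.atleast_1d(self.fun(x))
                         ~~~~~~~~^^^
    return self.f(x, *self.args, **self.kwargs)
           ~~~~~~^^^^^^^^^^^^^^^^^^^^^^^^^^^^^^
  File "h.py", line 74, in lin
    A=cv2.GaussianBlur(A,(0,0),p[4]*k); res=[]
cv2.error: OpenCV(4.12.0) /io/opencv/modules/imgproc/src/smooth.dispatch.cpp:293: error: (-215:Assertion failed) ksize.width > 0 && ksize.width % 2 == 1 && ksize.height > 0 && ksize.height % 2 == 1 in function 'createGaussianKernels'
```

Emit:
servo_tool --motion '[[[1.5,4,0],[0,0,0.18],120],[[3.5,9,0],[0,0,0.36],120],[[6,14.5,0],[0,0,0.54],120],[[7.8,19.2,0],[0,0,0.72],120],[[7.8,19.2,0],[0,0,0.9],120],[[7.8,19.2,0],[0,0,1.08],120],[[7.8,19.2,0],[0,0,1.26],120],[[7.8,19.2,0],[0,0,1.44],120],[[7.8,19.2,1],[0,0,1.62],120],[[7.8,19.2,4],[0,0,1.7],120],[[7.8,19.2,8],[0,0,1.7],120],[[7.8,19.2,9.2],[0,0,1.7],120],[[7.8,19.2,9.2],[0,0,1.7],120],[[7.8,19.2,9.2],[0,0,1.7],255],[[7.8,19.2,9.2],[0,0,1.7],255],[[7.8,19.2,9.2],[0,0,1.7],255],[[7.8,19.2,9.2],[0,0,1.7],255]]'

```text
time: 32.62
ee_pos: [0.4389, 0.3084, 0.0539]
tool_rot: [0.886, 0.463, 0.001, 0.0]
ft_force: [2.7, -4.0, 5.2]
gripper_width: 0.299
grip_force: 58.9
```

Emit:
servo_tool --motion '[[[0,0,0],[0,0,-0.1],255],[[0,0,0],[0,0,-0.2],255],[[0,0,0],[0,0,-0.32],255],[[0,0,0],[0,0,-0.32],255],[[0,0,0],[0,0,-0.32],255],[[0,0,0],[0,0,-0.32],120],[[0,0,0],[0,0,-0.32],120],[[0,0,-5],[0,0,-0.32],120],[[0,0,-10],[0,0,-0.32],120],[[0,0,-10],[0,0,-0.32],120]]'

```text
time: 33.88
ee_pos: [0.4392, 0.3093, 0.1565]
tool_rot: [0.801, 0.599, 0.003, 0.0]
ft_force: [0.4, -0.0, -0.7]
gripper_width: 0.527
grip_force: 0.0
```

```bash
python3 - <<'E'
from h import *
c=read_camera("side");vial(c);fitv(c);cv2.imwrite("pics/side9.png",c["image"])
t=read_camera("top");vial(t);fitv(t)
cv2.imwrite("pics/r5.png",np.hstack([rect(c),rect(t)]))
# coupons from side0-like images: yaw of rack and top centres; next wp
go((.36,.03,.28,3.04),(.412,-.0555,.20,3.1))
print(search_frame("side","coupon_1"),search_frame("top","coupon_1"))
E
```

```text
vial c [242 251] bubble off xy mm [1.12 0.  ] turn cw a,b [0.22 0.22]
fit vial [ 0.19 -1.74] off [0.43 0.24] blur 2.51 cost 65652 turn [0.02 0.15]
vial c [237 235] bubble off xy mm [1.12 2.25] turn cw a,b [-0.35  0.79]
fit vial [0.52 0.98] off [0.64 1.68] blur 2.6 cost 81967 turn [-0.3   0.55]
at [0.4378 0.3085 0.1525] yaw 1.284 t 34.0 w 0.526 j [0.47 0.11 1.65 0.   1.39 0.76]
[-28.9, 0.42, -12.77] [0.001, -0.0, -1.756]
[-35.64, 7.82, -4.77] [0.001, -0.0, -1.816]
[{'bbox': [362.4, 181.8, 379.0, 208.9], 'score': 0.86}, {'bbox': [351.2, 186.7, 362.5, 217.8], 'score': 0.73}] [{'bbox': [333.5, 210.1, 340.7, 234.8], 'score': 0.7}, {'bbox': [315.5, 146.6, 323.7, 152.6], 'score': 0.17}]
```

View pics/r5.png

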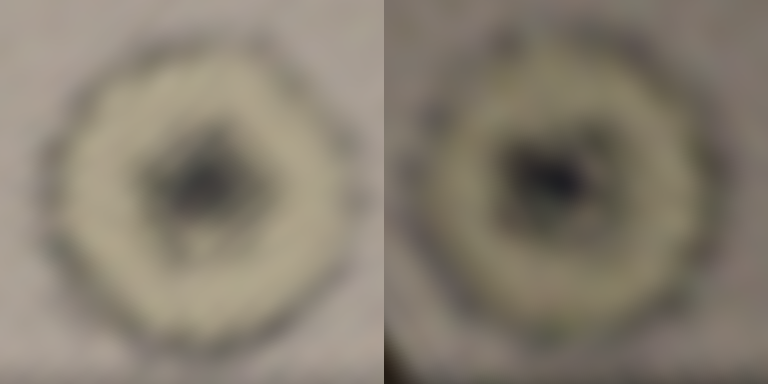

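```bash
cat >> h.py <<'E'
def joint(cams,z=.039,yaw=-.1,verbose=1):
    ex=np.array([np.cos(yaw),np.sin(yaw)]);ey=np.array([-ex[1],ex[0]]);D=[]
    for c in cams:
        u,v=proj(c,[.3885,.209,z]).round().astype(int); U,V=np.meshgrid(np.arange(u-14,u+15),np.arange(v-12,v+13))
        s=(np.arange(6)-2.5)/6; UU=U[...,None,None]+s[None,None,:,None]; VV=V[...,None,None]+s[None,None,None,:]
        UU,VV=np.broadcast_arrays(UU,VV); T=np.array(c["world_from_camera"])
        d=np.stack([(UU-c["cx"])/c["fx"],(VV-c["cy"])/c["fy"],np.ones_like(UU,float)],-1)@T[:3,:3].T
        P=T[:3,3]+d*((z-T[2,3])/d[...,2])[...,None]; q=(P[...,:2]-[.3885,.209])*1000
        D.append((q@ex,q@ey,cv2.cvtColor(c["image"],cv2.COLOR_BGR2LAB).astype(float)[V,U]))
    sg=lambda r,R:1/(1+np.exp(np.clip((r-R)/.25,-50,50)))
    def f(p):
        res=[]
        for i,(X,Y,lab) in enumerate(D):
            vx,vy=p[4+2*i:6+2*i]; r=np.hypot(X-vx,Y-vy); rb=np.hypot(X-vx-p[0],Y-vy-p[1]); b=sg(rb,5)
            A=np.stack([np.ones_like(r),sg(r,18),(sg(r,18+abs(p[3]))-sg(r,18)),(sg(r,7+abs(p[2]))-sg(r,7))*(1-b),b],-1).mean((2,3))
            A=cv2.GaussianBlur(A,(0,0),.5); m=np.hypot(X.mean((2,3))-vx0[i][0],Y.mean((2,3))-vx0[i][1])<21
            for ch,w in((0,1.),(2,2.)):
                co=np.linalg.lstsq(A[m],lab[...,ch][m],rcond=None)[0];res.append(w*(A[m]@co-lab[...,ch][m]))
        return np.concatenate(res)
    vx0=[(.5,-.8)]*len(D);best=None
    for q in((0,0),(2,0),(-2,0),(0,2),(0,-2)):
        s=least_squares(f,[*q,1.5,1.,*([.5,-.8]*len(D))],loss="soft_l1",f_scale=4,diff_step=1e-2,x_scale=1.)
        if best is None or s.cost<best.cost:best=s
    p=best.x;A=3.25*np.array([[-.79,-.79],[.61,-.61]])
    print("joint off",np.round(p[:2],2),"ringw,rimw",np.round(p[2:4],2),"vials",np.round(p[4:],2),"cost",round(best.cost),"turn",np.round(np.linalg.solve(A,-p[:2]),2))
E
python3 - <<'E'
from h import *
c=read_camera("side");t=read_camera("top")
joint([c]);joint([t]);joint([c,t]);
for n in(8,7): joint([dict(c,image=cv2.imread(f"pics/side{n}.png"))])
E
```

```text
joint off [0.9  0.23] ringw,rimw [1.18 1.73] vials [-0.4  -1.68] cost 2003 turn [0.12 0.23]
joint off [0.74 1.34] ringw,rimw [0.84 0.75] vials [0.63 1.54] cost 1446 turn [-0.19  0.48]
joint off [0.77 0.68] ringw,rimw [0.82 1.68] vials [-0.39 -1.86  0.6   1.75] cost 3653 turn [-0.02  0.32]
joint off [-0.1   0.89] ringw,rimw [0.51 1.99] vials [-0.18 -2.07] cost 2003 turn [-0.24  0.2 ]
joint off [-4.21 -2.59] ringw,rimw [-1.7   3.22] vials [ 2.07 -3.99] cost 1957 turn [-0.17 -1.47]
```

Emit:
servo_tool --motion '[[[-5,1,0],[0,0,-0.18],120],[[-10,2,0],[0,0,-0.36],120],[[-16,3.2,0],[0,0,-0.54],120],[[-20.3,4.1,0],[0,0,-0.72],120],[[-20.3,4.1,0],[0,0,-0.9],120],[[-20.3,4.1,2],[0,0,-1.0],120],[[-20.3,4.1,7],[0,0,-1.0],120],[[-20.3,4.1,10],[0,0,-1.0],120],[[-20.3,4.1,10],[0,0,-1.0],120],[[-20.3,4.1,10],[0,0,-1.0],255],[[-20.3,4.1,10],[0,0,-1.0],255],[[-20.3,4.1,10],[0,0,-1.0],255],[[-20.3,4.1,10],[0,0,-1.0],255],[[-20.3,4.1,10],[0,0,-0.9],255],[[-20.3,4.1,10],[0,0,-0.8],255],[[-20.3,4.1,10],[0,0,-0.72],255],[[-20.3,4.1,10],[0,0,-0.72],255],[[-20.3,4.1,10],[0,0,-0.72],120],[[-20.3,4.1,10],[0,0,-0.72],120]]'

```text
time: 36.55
ee_pos: [0.4201, 0.1021, 0.0528]
tool_rot: [0.539, 0.843, 0.0, 0.0]
ft_force: [0.3, 0.4, 0.1]
gripper_width: 0.53
grip_force: 0.0
```

Emit:
servo_tool --motion '[[[0,0,-5],[0,0,0],120],[[0,0,-11],[0,0,0],120],[[0,0,-16],[0,0,0],120],[[0,0,-18],[0,0,0],120],[[0,0,-18],[0,0,0],120]]'

```text
time: 37.17
ee_pos: [0.4203, 0.1021, 0.2337]
tool_rot: [0.539, 0.843, 0.001, 0.001]
ft_force: [-0.6, 0.1, -1.1]
gripper_width: 0.531
grip_force: 0.0
```

```bash
python3 - <<'E'
from h import *
c=read_camera("side");t=read_camera("top")
joint([c]);joint([t])
go((.39,.02,.235,3.04),(.412,-.0555,.235,3.1))
# coupon tops: fit coupon boxes from side1 + top1
import itertools
t1=cv2.imread("pics/top1.png");i=t1[195:270,325:395]
o=cv2.resize(i,None,fx=5,fy=5,interpolation=cv2.INTER_CUBIC);s1=cv2.imread("pics/side1.png");i2=s1[180:260,335:415]
o2=cv2.resize(i2,None,fx=5,fy=5,interpolation=cv2.INTER_CUBIC)
for cam,im,x0,y0 in((t,o,325,195),(c,o2,335,180)):
    for B in(box(.4125,-.0550,.008,.06,.032,.010,.110),box(.4098,-.1005,.008,.06,.032,.010,.110),box(.408,-.123,.0,.06,.06,.19,.036)):draw(cam,im,x0,y0,5,B,(0,0,255))
h=max(o.shape[0],o2.shape[0]);o=cv2.copyMakeBorder(o,0,h-o.shape[0],0,0,cv2.BORDER_CONSTANT)
cv2.imwrite("pics/c9.png",np.hstack([o,o2]))
E
```

```text
joint off [-0.23  0.17] ringw,rimw [0.58 3.58] vials [ 0.19 -2.26] cost 9192 turn [-0.09 -0.  ]
joint off [ 0.35 -0.11] ringw,rimw [1.72 1.29] vials [1.18 2.45] cost 4874 turn [0.1  0.04]
at [0.4195 0.102  0.2316] yaw 2.004 t 37.3 w 0.529 j [ 0.06 -0.15  1.74  0.    1.56 -0.37]
[-6.21, -6.12, -0.34] [-0.0, -0.001, -1.036]
[-13.98, -7.29, -0.34] [-0.0, -0.001, -1.096]
```

View pics/c9.png

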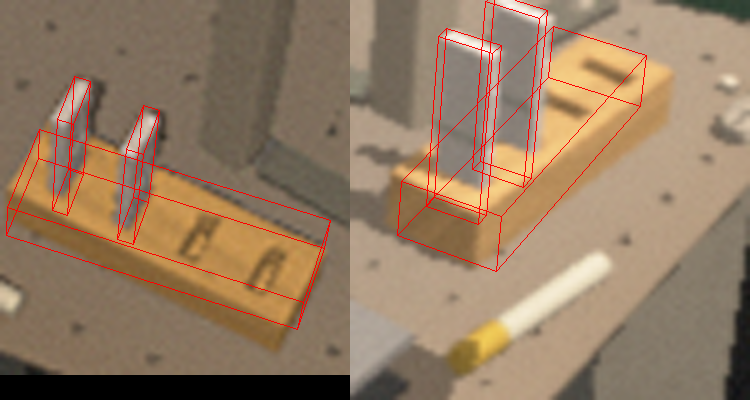

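```bash
python3 - <<'E'
from h import *
c=read_camera("side");t=read_camera("top")
S=lambda x,y:np.round(at_z(c,335+(x-350+.5)/5-.5,180+(y+.5)/5-.5,.036)[:2],4)
T=lambda x,y:np.round(at_z(t,325+(x+.5)/5-.5,195+(y+.5)/5-.5,.036)[:2],4)
print("side near L,R, far L",S(475,222),S(672,78),S(392,172),S(575,38))
print("top near L,R, far L,R",T(8,190),T(288,310),T(38,133),T(325,240))
# orange mask rect fit
for n,cam in(("top1",t),("side1",c)):
    im=cv2.imread(f"pics/{n}.png");h=cv2.cvtColor(im,cv2.COLOR_BGR2HSV)
    u,v=proj(cam,[.408,-.123,.03]).astype(int)
    m=cv2.inRange(h,(8,90,60),(22,255,255));w=np.zeros_like(m);w[v-35:v+35,u-45:u+45]=m[v-35:v+35,u-45:u+45]
    k=max(cv2.findContours(w,0,2)[0],key=cv2.contourArea)
    print(n,cv2.approxPolyDP(cv2.convexHull(k),2,True)[:,0].tolist())
    for yaw in(-.05,-.08,-.11,-.14):
        best=min(((lambda H:1-2*cv2.countNonZero(cv2.bitwise_and(w2(H,w.shape),wf))/(cv2.countNonZero(w2(H,w.shape))+cv2.countNonZero(wf)))(np.array([proj(cam,X) for X in box(x,y,0,yaw,.06,.19,.036)]).round().astype(np.int32)),x,y) for w2 in[lambda H,s:cv2.fillConvexPoly(np.zeros(s,np.uint8),cv2.convexHull(H),255)] for wf in[cv2.fillConvexPoly(np.zeros_like(w),cv2.convexHull(k),255)] for x in np.arange(.395,.421,.002) for y in np.arange(-.135,-.10,.002))
        print(yaw,np.round(best,4))
E
```

```text
side near L,R, far L [ 0.3806 -0.0174] [ 0.36   -0.2059] [ 0.4405 -0.0309] [ 0.4261 -0.2115]
top near L,R, far L,R [ 0.3837 -0.026 ] [ 0.3748 -0.213 ] [ 0.4291 -0.0271] [ 0.429  -0.2176]
top1 [[334, 219], [389, 244], [381, 264], [327, 239], [326, 232]]
-0.05 [ 0.0368  0.403  -0.123 ]
-0.08 [ 0.0259  0.405  -0.123 ]
-0.11 [ 0.0128  0.405  -0.121 ]
-0.14 [ 0.0256  0.403  -0.121 ]
side1 [[399, 194], [398, 204], [359, 233], [342, 224], [345, 212], [381, 187]]
-0.05 [ 0.0365  0.403  -0.125 ]
-0.08 [ 0.0227  0.403  -0.123 ]
-0.11 [ 0.0143  0.401  -0.125 ]
-0.14 [ 0.0247  0.401  -0.125 ]
```

```bash
python3 - <<'E'
from h import *
for n in("side","top"):
    c=read_camera(n)
    a=rect(c,cx=.4119,cy=.2071,yaw=-.093,half=60,k=4,z=.082)
    g=cv2.cvtColor(a,cv2.COLOR_BGR2LAB)[...,0].astype(float)
    for lo,hi in((-58,-30),(-30,0),(0,30),(30,58)):
        s=g[:,int((60-hi)*4):int((60-lo)*4)]; p=np.median(s,1)
        print(n,lo,[int(v) for v in p[240-100:240+101:6]])
print("x of samples from +25mm to -25mm step 1.5mm")
go((.4115,-.0545,.22,3.03))
E
```

```text
side -58 [173, 172, 171, 170, 169, 169, 168, 169, 169, 169, 169, 166, 160, 152, 145, 138, 129, 122, 119, 124, 137, 152, 162, 166, 160, 145, 133, 124, 123, 127, 128, 131, 136, 144]
side -30 [170, 170, 170, 168, 167, 166, 166, 168, 168, 167, 167, 164, 158, 150, 143, 136, 128, 122, 120, 126, 141, 157, 165, 167, 167, 167, 168, 168, 168, 168, 166, 164, 163, 164]
side 0 [168, 168, 168, 166, 165, 165, 166, 166, 166, 165, 165, 164, 165, 176, 198, 213, 212, 205, 192, 174, 160, 158, 164, 166, 166, 165, 166, 165, 166, 166, 165, 164, 165, 166]
side 30 [168, 168, 167, 166, 165, 165, 166, 166, 166, 166, 165, 164, 167, 177, 199, 213, 214, 206, 193, 176, 163, 160, 164, 166, 166, 167, 168, 168, 167, 166, 165, 165, 167, 168]
top -58 [120, 119, 119, 120, 120, 120, 120, 120, 120, 121, 121, 120, 115, 109, 105, 99, 93, 89, 89, 99, 110, 118, 120, 120, 119, 120, 121, 123, 122, 121, 120, 121, 121, 122]
top -30 [119, 118, 119, 120, 120, 120, 119, 120, 121, 121, 120, 117, 112, 106, 102, 97, 94, 92, 96, 105, 114, 119, 122, 123, 123, 123, 124, 124, 124, 123, 124, 123, 122, 113]
top 0 [128, 125, 123, 124, 125, 126, 126, 125, 125, 124, 123, 122, 120, 118, 118, 119, 120, 118, 116, 117, 119, 120, 119, 119, 120, 121, 123, 125, 125, 124, 125, 126, 124, 123]
top 30 [150, 149, 148, 149, 151, 152, 152, 149, 149, 151, 151, 150, 150, 150, 151, 151, 152, 152, 151, 150, 151, 151, 151, 150, 151, 151, 151, 149, 149, 150, 151, 153, 154, 153]
x of samples from +25mm to -25mm step 1.5mm
at [0.4194 0.102  0.2314] yaw 2.004 t 37.5 w 0.531 j [ 0.06 -0.15  1.74  0.    1.56 -0.37]
[-13.87, -7.29, 1.14] [-0.001, -0.001, -1.026]
```

Emit:
servo_tool --motion '[[[-4,-4,0],[0,0,-0.18],110],[[-7,-6,0],[0,0,-0.36],110],[[-10,-7,0],[0,0,-0.54],110],[[-13.5,-7.3,0],[0,0,-0.72],110],[[-13.9,-7.3,0],[0,0,-0.9],110],[[-13.9,-7.3,0],[0,0,-1.03],110],[[-13.9,-7.3,0],[0,0,-1.03],110],[[-13.9,-7.3,0],[0,0,-1.03],110]]'

```text
time: 38.48
ee_pos: [0.4117, -0.0546, 0.2321]
tool_rot: [0.056, 0.998, 0.0, -0.0]
ft_force: [-0.6, -0.2, -1.0]
gripper_width: 0.564
grip_force: 0.0
```

```bash
python3 - <<'E'
from h import *
go((.4115,-.0545,.08,3.03))
E
```

```text
at [ 0.4117 -0.0546  0.2321] yaw 3.03 t 38.5 w 0.564 j [-0.32 -0.19  1.77  0.    1.56 -1.78]
[0.02, 0.01, 15.21] [0.0, -0.0, 0.0]
```

Emit:
servo_tool --motion '[[[0,0,5],[0,0,0],165],[[0,0,10],[0,0,0],165],[[0,0,13.5],[0,0,0],165],[[0,0,15.3],[0,0,0],165],[[0,0,15.3],[0,0,0],165],[[0,0,15.3],[0,0,0],255],[[0,0,15.3],[0,0,0],255],[[0,0,15.3],[0,0,0],255],[[0,0,15.3],[0,0,0],255],[[0,0,15.3],[0,0,0],255]]'

```text
time: 39.72
ee_pos: [0.4124, -0.0549, 0.0803]
tool_rot: [0.054, 0.999, -0.0, 0.001]
ft_force: [-0.2, 0.4, 8.1]
gripper_width: 0.109
grip_force: 59.9
```

Emit:
servo_tool --motion '[[[0,0,-2],[0,0,0],255],[[0,0,-5],[0,0,0],255],[[0,0,-9],[0,0,0],255],[[0,0,-13],[0,0,0],255],[[0,0,-16],[0,0,0],255],[[0.3,3,-16],[0,0,0.17],255],[[0.7,7,-16],[0,0,0.34],255],[[1,12,-16],[0,0,0.51],255],[[1.5,17,-16],[0,0,0.68],255],[[2,22,-16],[0,0,0.85],255],[[2.3,26,-16],[0,0,1.02],255],[[2.5,28.4,-16],[0,0,1.2],255],[[2.5,28.4,-16],[0,0,1.38],255],[[2.5,28.4,-16],[0,0,1.555],255],[[2.5,28.4,-16],[0,0,1.555],255],[[2.5,28.4,-16],[0,0,1.555],255]]'

```text
time: 41.72
ee_pos: [0.4175, 0.2302, 0.2395]
tool_rot: [0.738, 0.675, 0.0, 0.0]
ft_force: [0.0, -0.4, -1.1]
gripper_width: 0.108
grip_force: 58.7
```

Emit:
servo_tool --motion '[[[0,0,0],[-0.13,0,0],255],[[0,0,0],[-0.26,0,0],255],[[0,0,0],[-0.262,0,0],255],[[0,0,0],[-0.262,0,0],255]]'

```text
time: 42.22
ee_pos: [0.4175, 0.2303, 0.2396]
tool_rot: [0.732, 0.669, 0.087, 0.096]
ft_force: [0.9, 0.9, -1.1]
gripper_width: 0.108
grip_force: 58.9
```

```bash
python3 - <<'E'
from h import *
o=get_obs();go()
r=R.from_quat(o["tool_rot"]);print("tool z",r.as_matrix()[:,2].round(3),"y",r.as_matrix()[:,1].round(3),o["ft_force"],o["grip_force"])
for z in(.125,.1141): print(z,(r.inv().apply(np.array([.4181,.2307,z])-o["ee_pos"])*100).round(2))
c=read_camera("side");print(search_frame("side","coupon_1"))
foot=o["ee_pos"]+r.as_matrix()[:,2]*.0723;print("foot pix",proj(c,foot),"top pix",proj(c,o["ee_pos"]-r.as_matrix()[:,2]*.0377))
E
```

```text
at [0.4175 0.2303 0.2396] yaw 1.48 t 42.2 w 0.108 j [ 0.43 -0.2   1.78 -0.13  1.33  0.54]
tool z [ 0.256 -0.023 -0.966] y [ 0.962 -0.087  0.257] [ 0.85789195  0.86185522 -1.12668034] 58.883410692214966
0.125 [ 0.04 -2.89 11.09]
0.1141 [ 0.04 -3.17 12.14]
[{'bbox': [361.8, 180.9, 378.0, 209.5], 'score': 0.82}, {'bbox': [280.9, 184.8, 299.4, 222.4], 'score': 0.63}]
foot pix [285.45322868 219.33544743] top pix [294.90205433 182.52941181]
```

Emit:
servo_tool --motion '[[[0,-1.2,4.5],[-0.0,0,0],255],[[0,-2.2,8.5],[0,0,0],255],[[0,-2.9,11.1],[0,0,0],255],[[0,-3.15,12.1],[0,0,0],255],[[0,-3.15,12.1],[0,0,0],255],[[0,-3.15,12.1],[0,0,0],255]]'

```text
time: 43.08
ee_pos: [0.419, 0.2304, 0.1155]
tool_rot: [0.733, 0.668, 0.089, 0.097]
ft_force: [0.1, 0.3, -1.1]
gripper_width: 0.11
grip_force: 59.0
```

Emit:
servo_tool --motion '[[[0,-0.05,0.15],[0,0,0],255],[[0,-0.08,0.3],[0,0,0],255],[[0,-0.08,0.3],[0,0,0],255]]'

```text
time: 43.45
ee_pos: [0.4184, 0.2302, 0.1113]
tool_rot: [0.733, 0.668, 0.088, 0.096]
ft_force: [0.0, 0.1, -1.2]
gripper_width: 0.108
grip_force: 59.0
```

Emit:
servo_tool --motion '[[[0,-0.02,0.1],[0,0,0],255],[[0,-0.05,0.2],[0,0,0],255],[[0,-0.05,0.2],[0,0,0],255]]'

```text
time: 43.82
ee_pos: [0.4189, 0.2304, 0.1107]
tool_rot: [0.732, 0.668, 0.089, 0.097]
ft_force: [-10.9, -2.6, 23.8]
gripper_width: 0.107
grip_force: 62.8
```

Emit:
servo_tool --motion '[[[0,-0.05,-0.15],[0,0,0],255],[[0,-0.05,-0.15],[0,0,0],255],[[0,-0.05,-0.15],[0,0,0],200],[[0,-0.05,-0.15],[0,0,0],190],[[0,-0.05,-0.15],[0,0,0],165],[[0,-0.05,-0.15],[0,0,0],150],[[0,-0.05,-0.15],[0,0,0],150],[[0,-0.05,-2],[0,0,0],150],[[0,-0.05,-5],[0,0,0],150],[[0,-0.05,-9],[0,0,0],150],[[0,-0.05,-13],[0,0,0],150],[[0,-0.05,-13],[0,0,0],150]]'

```text
time: 45.32
ee_pos: [0.3849, 0.2339, 0.2375]
tool_rot: [0.732, 0.668, 0.09, 0.097]
ft_force: [0.1, 0.1, -0.4]
gripper_width: 0.41
grip_force: 0.0
```

```bash
python3 - <<'E'
from h import *
go((.4065,-.0998,.235,3.03))
c=read_camera("side");t=read_camera("top");cv2.imwrite("pics/side10.png",c["image"]);cv2.imwrite("pics/top10.png",t["image"])
for n,m in(("side",c),("top",t)): print(n,[(r["score"],r["bbox"]) for r in search_frame(n,"coupon_1")])
th=np.radians(17);O=np.array([.4403,.2045,.040]);ex=np.array([.9957,-.093,0]);ey=np.array([.093,.9957,0]);ez=np.array([0,0,1])
def cp(th,py,px=None):
    x0=-28+(4+42*np.sin(th))/np.cos(th); f=(x0+5*np.cos(th))/1e3; a=-np.sin(th)*ex+np.cos(th)*ez; n=np.cos(th)*ex+np.sin(th)*ez
    F=O+f*ex+py/1e3*ey+.005*np.sin(th)*ez
    return [F+a*L+n*w+ey*v for L in(0,.11) for w in(-.005,.005) for v in(-.016,.016)]
for d in(12,15,18,22):
    for n,m in(("side",c),("top",t)):
        q=np.array([proj(m,X) for X in cp(np.radians(d),24)]);print(d,n,q.min(0).round(1),q.max(0).round(1))
joint([c])
E
```

```text
at [0.3849 0.2339 0.2375] yaw 1.479 t 45.3 w 0.41 j [ 0.47 -0.26  1.84 -0.14  1.34  0.58]
[-33.03, 4.97, 1.53] [0.213, 0.204, -1.541]
side [(0.69, [222.5, 198.5, 284.1, 245.3]), (0.63, [361.9, 180.0, 378.6, 211.5]), (0.62, [283.1, 232.7, 302.3, 268.7]), (0.5, [313.2, 226.1, 328.8, 238.8])]
top []
12 side [281.  227.3] [300.8 269.6]
12 top [247.1 174.6] [264.6 195.7]
15 side [280.3 228.2] [301.9 269.1]
15 top [246.5 175.5] [265.  195.2]
18 side [279.5 229.2] [303.  268.7]
18 top [246.  176.5] [265.3 194.6]
22 side [278.5 230.6] [304.2 268. ]
22 top [245.4 177.8] [265.9 193.8]
joint off [ 0.05 -0.11] ringw,rimw [0.89 2.  ] vials [-0.29 -1.88] cost 1933 turn [ 0.04 -0.02]
```

Emit:
servo_tool --motion '[[[-3,0.4,0.1],[0.03,0.03,-0.17],150],[[-8,1.2,0.3],[0.05,0.05,-0.34],150],[[-13,2,0.6],[0.07,0.07,-0.51],165],[[-18,2.7,0.8],[0.09,0.09,-0.68],165],[[-23,3.5,1],[0.12,0.11,-0.85],165],[[-28,4.2,1.3],[0.14,0.13,-1.02],165],[[-33,5,1.5],[0.17,0.16,-1.19],165],[[-33,5,1.5],[0.19,0.18,-1.36],165],[[-33,5,1.5],[0.213,0.204,-1.541],165],[[-33,5,1.5],[0.213,0.204,-1.541],165],[[-33,5,1.5],[0.213,0.204,-1.541],165]]'

```text
time: 46.9
ee_pos: [0.406, -0.1001, 0.2319]
tool_rot: [0.056, 0.998, -0.001, -0.003]
ft_force: [-0.8, 0.3, 0.0]
gripper_width: 0.351
grip_force: 0.0
```

```bash
python3 - <<'E'
from h import *
go((.4067,-.0999,.079,3.03)); print(get_obs()["tool_rot"])
E
```

```text
at [ 0.406  -0.1001  0.2319] yaw 3.03 t 46.9 w 0.351 j [-0.42 -0.18  1.76 -0.    1.56 -1.88]
[-0.16, 0.06, 15.29] [-0.003, -0.006, 0.0]
[ 0.05564346  0.9984447  -0.00112221 -0.0032756 ]
```

Emit:
servo_tool --motion '[[[-0.1,0,5],[-0.003,-0.006,0],165],[[-0.1,0,10],[-0.003,-0.006,0],165],[[-0.1,0,13.5],[-0.003,-0.006,0],165],[[-0.1,0,15.3],[-0.003,-0.006,0],165],[[-0.1,0,15.3],[-0.003,-0.006,0],165],[[-0.1,0,15.3],[-0.003,-0.006,0],255],[[-0.1,0,15.3],[-0.003,-0.006,0],255],[[-0.1,0,15.3],[-0.003,-0.006,0],255],[[-0.1,0,15.3],[-0.003,-0.006,0],255],[[-0.1,0,15.3],[-0.003,-0.006,0],255]]'

```text
time: 48.15
ee_pos: [0.4068, -0.1007, 0.0808]
tool_rot: [0.056, 0.998, -0.0, 0.002]
ft_force: [-0.6, 1.1, 7.4]
gripper_width: 0.111
grip_force: 60.2
```

Emit:
servo_tool --motion '[[[0,0,-2],[0,0,0],255],[[0,0,-5],[0,0,0],255],[[0,0,-9],[0,0,0],255],[[0,0,-13],[0,0,0],255],[[0,0,-16],[0,0,0],255],[[0.3,3,-16],[0,0,0.17],255],[[0.7,7,-16],[0,0,0.34],255],[[1,12,-16],[0,0,0.51],255],[[1.5,17,-16],[0,0,0.68],255],[[2,22,-16],[0,0,0.85],255],[[2.3,26,-16],[0,0,1.02],255],[[2.5,28.4,-16],[0,0,1.2],255],[[2.5,28.4,-16],[0,0,1.38],255],[[2.5,28.4,-16],[0,0,1.555],255],[[2.5,28.4,-16],[0,0,1.555],255],[[2.5,28.4,-16],[0,0,1.555],255]]'

```text
time: 50.15
ee_pos: [0.413, 0.1845, 0.2401]
tool_rot: [0.74, 0.672, 0.001, 0.001]
ft_force: [-0.1, 0.3, -1.1]
gripper_width: 0.111
grip_force: 59.2
```

Emit:
servo_tool --motion '[[[0,0,0],[-0.13,0,0],255],[[0,0,0],[-0.26,0,0],255],[[0,0,0],[-0.262,0,0],255],[[0,0,0],[-0.262,0,0],255]]'

```text
time: 50.65
ee_pos: [0.4131, 0.1845, 0.2403]
tool_rot: [0.734, 0.667, 0.088, 0.097]
ft_force: [-0.2, 0.6, -1.2]
gripper_width: 0.11
grip_force: 59.3
```

```bash
python3 - <<'E'
from h import *
o=get_obs();go()
r=R.from_quat(o["tool_rot"]);print("tool z",r.as_matrix()[:,2].round(3),o["ft_force"],o["grip_force"])
for z in(.135,.1125): print(z,(r.inv().apply(np.array([.4141,.1849,z])-o["ee_pos"])*100).round(2))
E
```

```text
at [0.4131 0.1845 0.2403] yaw 1.475 t 50.6 w 0.11 j [ 0.33 -0.27  1.83 -0.11  1.33  0.43]
tool z [ 0.258 -0.025 -0.966] [-0.23028858  0.60320442 -1.20160095] 59.314295053482056
0.135 [ 0.05 -2.63 10.19]
0.1125 [ 0.05 -3.21 12.37]
```

Emit:
servo_tool --motion '[[[0,-1.2,4.5],[0,0,0],255],[[0,-2.2,8.5],[0,0,0],255],[[0,-2.9,11.1],[0,0,0],255],[[0,-3.15,12.1],[0,0,0],255],[[0,-3.2,12.3],[0,0,0],255],[[0,-3.2,12.3],[0,0,0],255],[[0,-3.2,12.3],[0,0,0],255]]'

```text
time: 51.52
ee_pos: [0.4147, 0.1845, 0.1138]
tool_rot: [0.734, 0.666, 0.089, 0.098]
ft_force: [-0.1, 1.2, -1.3]
gripper_width: 0.106
grip_force: 59.2
```

Emit:
servo_tool --motion '[[[0,-0.1,0.1],[0,0,0],255],[[0,-0.12,0.15],[0,0,0],255],[[0,-0.12,0.15],[0,0,0],255]]'

```text
time: 51.9
ee_pos: [0.4135, 0.1845, 0.1114]
tool_rot: [0.734, 0.666, 0.089, 0.097]
ft_force: [-1.6, 0.3, 4.4]
gripper_width: 0.111
grip_force: 60.0
```

Just touching; release and retract.

Emit:
servo_tool --motion '[[[0,0,-0.05],[0,0,0],255],[[0,0,-0.05],[0,0,0],200],[[0,0,-0.05],[0,0,0],190],[[0,0,-0.05],[0,0,0],165],[[0,0,-0.05],[0,0,0],150],[[0,0,-0.05],[0,0,0],150],[[0,0,-2],[0,0,0],150],[[0,0,-5],[0,0,0],150],[[0,0,-9],[0,0,0],150],[[0,0,-14],[0,0,0],150],[[-6,-4,-15],[0,0,0],150],[[-12,-6,-15],[0,0,0],150],[[-18,-6,-15],[0,0,0],150],[[-24,-6,-15],[0,0,0],150],[[-28,-6,-15],[0,0,0],150],[[-28,-6,-15],[0,0,0],150],[[-28,-6,-15],[0,0,0],150]]'

```text
time: 54.02
ee_pos: [0.2895, -0.0861, 0.2404]
tool_rot: [0.734, 0.666, 0.088, 0.098]
ft_force: [0.3, 0.4, -0.6]
gripper_width: 0.409
grip_force: 0.0
```

```bash
python3 - <<'E'
from h import *
go()
c=read_camera("side");t=read_camera("top");cv2.imwrite("pics/side11.png",c["image"])
print([(r["score"],r["bbox"]) for r in search_frame("side","coupon_1")])
print("offcuts",[(r["score"],r["bbox"]) for k in("big_offcut","small_offcut") for r in search_frame("side",k)])
O=np.array([.4403,.2045,.040]);ex=np.array([.9957,-.093,0]);ey=np.array([.093,.9957,0]);ez=np.array([0,0,1])
def cp(th,py):
    x0=-28+(4+42*np.sin(th))/np.cos(th); f=(x0+5*np.cos(th))/1e3; a=-np.sin(th)*ex+np.cos(th)*ez; n=np.cos(th)*ex+np.sin(th)*ez
    F=O+f*ex+py/1e3*ey+.005*np.sin(th)*ez
    return [F+a*L+n*w+ey*v for L in(0,.11) for w in(-.005,.005) for v in(-.016,.016)]
for py in(24,-22):
    q=np.array([proj(c,X) for X in cp(np.radians(18),py)]);print(py,q.min(0).round(1),q.max(0).round(1))
# change vs the pre-coupon picture
d=cv2.absdiff(cv2.GaussianBlur(c["image"],(3,3),0),cv2.GaussianBlur(cv2.imread("pics/side3.png"),(3,3),0)).max(2)[225:275,270:330]
m=(d>40).astype(np.uint8);n,l,s,_=cv2.connectedComponentsWithStats(m)
print([(x+270,y+225,w,h,a) for x,y,w,h,a in s[1:] if a>25])
joint([c]);joint([t])
E
```

```text
at [ 0.2895 -0.0861  0.2404] yaw 1.474 t 54.0 w 0.409 j [-0.72 -0.67  2.07  0.15  1.53 -0.61]
[(0.67, [282.0, 231.8, 300.9, 268.8]), (0.52, [294.4, 223.8, 316.6, 259.1])]
offcuts [(0.79, [231.2, 213.1, 261.1, 228.0]), (0.57, [279.4, 189.5, 296.0, 199.0]), (0.42, [214.4, 239.6, 224.1, 257.0])]
24 [279.5 229.2] [303.  268.7]
-22 [292.8 220.1] [316.2 259. ]
[(np.int32(305), np.int32(225), np.int32(12), np.int32(10), np.int32(55)), (np.int32(320), np.int32(225), np.int32(10), np.int32(11), np.int32(32)), (np.int32(270), np.int32(228), np.int32(8), np.int32(13), np.int32(68)), (np.int32(280), np.int32(230), np.int32(22), np.int32(15), np.int32(143)), (np.int32(306), np.int32(239), np.int32(8), np.int32(7), np.int32(27)), (np.int32(270), np.int32(247), np.int32(22), np.int32(23), np.int32(167)), (np.int32(297), np.int32(254), np.int32(18), np.int32(21), np.int32(228))]
joint off [-0.41 -0.44] ringw,rimw [0.   2.55] vials [ 0.22 -1.36] cost 6935 turn [ 0.03 -0.19]
joint off [0.29 0.15] ringw,rimw [ 0.26 -0.  ] vials [1.72 1.67] cost 8997 turn [0.02 0.1 ]
```

```bash
python3 -c "
from h import *
print(manip.sign_off())"
```

```text
the job is handed in; nothing more can be done
None
```

I put both offcuts in the scrap tray, levelled the plate (bubble about 0.5 mm off centre), leaned both coupons on the far side of the rail, and handed the job in at about 54 s; the last checks were measurements only, because my picture views were used up.

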